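# Prop open the recipe stand and set the tablet on it

## Robot

A 6-joint arm with a two-finger parallel gripper is mounted at the origin on the work surface. World frame = base frame: x ahead of the robot, y to its left, z up, the work surface at z = 0. Lengths are in mm, angles in rad, forces in N, time in s.
With the tool pointing down it reaches from about 275 to 1000 mm from the base axis. Payload 8.4 kg.
Tool frame: the origin (TCP) lies on the centre line of the jaws, within the pads' length; the fingertips stand r.tip_reach ahead of it and the grasp point (between the pads) lies 3 mm ahead of it (r.tip_reach is the distance from the TCP to the fingertips, in mm); z points along the fingers, y is the direction in which the jaws open and shut (so a half turn about z gives the same grasp; the last joint's range is limited). The gripper opens to 85 mm and grips with 20 to 120 N. Pads are 22 mm wide; open, the fingers measure 114 mm over their backs; the gripper's body (76 mm by 85 mm) begins 54 mm behind the grasp point. The pads swing forward as they close: fully open they stand 13 mm farther back than shut.
Start: joints at [1.136, 0.353, 1.633, -0, 1.155, -0.002], TCP at [262.133, 567.375, 253.281] pointing down, gripper open.
Joint ranges: [-2.63, 2.63], [-0.92, 2.1], [0.06, 2.66], [-1.3, 4.44], [0, 2.69], [-3.02, 3.02]. Speed limits (rad/s): [2.22, 2.22, 2.79, 3.14, 3.14, 3.14].

## Interface

Orientations are given as [roll, pitch, yaw] about the fixed x, y, z axes, in that order (R = Rz(yaw) Ry(pitch) Rx(roll)).
In Python, from rig import sense, optics, r, nets gives the robot as it stands. The module is installed in compiled form; this text tells all that it offers.
- The arm moves only by the tool carry_out, never from a script. Its argument "increments" is a list that holds one entry, the list of rows, each a list of 6 numbers: the shift along the tool's x, y, z normalised to -1 to 1, where 1 is 40 cm, then the turn, a rotation vector about the tool's x, y, z normalised to -1 to 1, where 1 is 60 degrees. A call has 1 to 5 rows; each row is the pose to reach, as a shift and turn from the pose commanded when the call began, along the tool's axes at that moment; what a row does not reach only later rows make up. A row lasts 1/12 s, in which the tool goes at most 41.7 mm and 7.16 degrees, less where a joint would pass 70% of its speed; a pose out of reach is approached as far as the arm can. A call with a number of a shift or a turn outside -1 to 1 is refused whole. A call with a gripper value outside its range is refused whole. "hand" is the closure, from 0 (fully open) to 1 (shut), set as the call begins (left out, the last holds). The fingers move at their own pace and stop on an object; "squeeze" is the grip in N (left out, the last holds). Time passes only in rows, so rows that repeat a pose let the fingers close. It gives the time, the measured TCP pose, the force and the opening at its end, in the units of the state.
- sense(): the state, without advancing time (a new reading comes with each control period).
- optics.grab_frame(name): name is "scene" or "side" or "wrist"; returns a dict with "img" (480x640x3 uint8, red, green, blue), "range_z" (480x640 float32, mm along the optical axis (not along the pixel's ray), 0 where there is no reading), "fov_y" (degrees; the focal length in pixels is half the picture's height over the tangent of half this angle, whatever the lens; pixels are square), "cx", "cy" (the principal point, pixels), "R" (3x3) and "t" (3): a world point X has camera coordinates R X + t. Camera axes: x right, y down, z forward; pixel columns grow to the right and rows downward; lengths in mm; the calibration is good to about 2 mm. A picture is of the moment at which its call begins.
- r.sign_off(): hands the job in, once; it reports no verdict.
Trained networks look in the newest picture that a camera, given by its name, has taken for a name from the list of things; names that differ only in an ending like _2 or _b are one class to them, and where a whole thing is asked for, a point or a joint stands for the part that bears it (a point fixed in the world has none). Each returns a list of dicts, best first, with "confidence" (0 to 1); they miss things now and then, are a little off and sometimes report something else, mostly with a low value. They report only what shows in the picture. A call takes as long as a camera call. They do not tell look-alikes from the thing itself.
- nets.trace(target, camera): "mask" (480x640 bool, what is visible of it).
- nets.tip_of(target, camera): "point" ([x, y, z] in mm, in world coordinates, good to about 4 mm: a listed point, or the origin of a listed thing).
The state is a dict: "clock": time; "qpos": joint angles; "qvel": joint speeds; "joint_efforts": joint torques, N m; "eef_pos": TCP position; "tcp_rot": TCP orientation; "contact_force": force on the tool from outside, world axes, zero at the start; "wrist_torque": the same for the moment, N m; "opening": opening from 0.0 (shut) to 1.0 (fully open).
Only numpy, scipy, OpenCV 4.12 (cv2) and the standard library are available. Lean on these libraries where they do the work, as an engineer would, in place of code of your own. Each camera call takes 0.05 s, during which the arm holds its last target.

## Task

Set the tablet up so the recipe can be read while the tiffin is packed: swing the stand's folded wire prop leg up and all the way back until it hits its stop, then take the tablet out of the dowel rack and stand it gently on the stand, its long lower edge just behind the front lips, screen to the front, centred and square, leaning back on the prop. Leave the two chopping boards in the rack and everything else on the step where it is.

Things in the scene. Friction and masses are not known exactly. Their poses are not given: they have to be found in the camera images.
- stand: Folding bamboo tablet stand, stuck to the step (fixed), facing the robot (yaw within 0.3 rad). Origin: underside centre; +x to its back, +y left, z up. Base top 20 mm above the step, x -80 to +90, y -115 to +115 mm; a finger notch open down to the step cuts away x below -15 mm at |y| below 55 mm. With prop at stop and edge against lips the tablet leans 22 deg, its origin at x +7 mm, 22 mm up.
- stand_lip (a point): Middle of the line of the two front lips: on the rear face of the lips at base-top height, x = +2 mm in the stand's frame, 20 mm above the step. The lips are wooden bars at |y| 60 to 110 mm, 14 mm high above the base, 10 mm thick; the tablet's lower edge rests on the base just behind them. Behind them the base is clear but for the hinge cheeks at |y| 50 mm (to 42 mm above the step).
- prop (a joint): Angle (rad) of the stand's prop leg, a U of 7 mm steel wire, 95 mm wide, hinged at stand_hinge: 0 = folded flat, pointing to the stand's front (-x) over the notch; 1.571 = straight up; 1.885 = hard stop, leaning back 18 deg past upright. Stiff hinge: stays where it is left, moves with 1 to 2 N at the cross-bar.
- prop_bar (a point): Centre of the prop's cross-bar, which runs along the stand's y: a 76 mm long rubber sleeve, 12 mm in diameter. 88 mm from the hinge axis. This is where the prop is pushed and where the tablet leans.
- stand_hinge (a point): Middle of the prop's hinge axis (along the stand's y), 30 mm above the step, 30 mm behind the stand's origin.
- tablet: Tablet in a dark grey bumper case, 12 mm thick (x), 240 mm long (y), 165 mm high (z), 0.4 to 0.6 kg; dark glass screen on its -x face. Origin: centre of its underside (long lower edge). Stands upright and loose on that edge in one of the rack's three slots, screen towards the robot, underside 18 mm above the step. The longest slab in the rack.
- rack: Bamboo dowel rack, fixed, 190 mm (x) by 132 mm (y); origin: underside centre. Three slots along y at x = -58, 0, +58 mm; each holds a slab on rails 18 mm above the step, between dowels that reach 78 mm above the step and leave 16 mm clear. The dowels stand at y = -55 and +55 mm; the slots are open upward and at the ends.
- wood_board: Wooden chopping board, 12 x 200 x 166 mm with a narrow ear with a hole at its top (board proper 125 mm high); upright in another slot. Leave it. Origin: underside centre.
- plastic_board: White plastic chopping board, 10 x 210 x 140 mm, upright in another slot. Leave it. Origin: underside centre.
- tumbler: Clear glass tumbler, 66 mm wide at the rim, 115 mm high, in front of the robot. Leave it standing. Origin: underside centre.
- cup: Blue melamine cup with a handle, 82 mm wide, 85 mm high, on a flat round grey trivet (120 mm across, 7 mm thick) between the stand and the rack. Leave it. Origin: underside centre.
- tiffin: Three-tier steel tiffin carrier, 150 mm wide, 221 mm high, at the back. Leave it. Origin: underside centre.
- bowl: Steel bowl, 130 mm wide, 50 mm high, to the left. Leave it. Origin: underside centre.
- spatula: Wooden spatula, 290 mm long, lying to the right. Leave it.
There are look-alikes about, which are no part of the job. What is shaped like the tablet but yellow is not meant.

How it is judged:
By the outcome, as a careful person would: the job done as asked, in the order asked, and still so for the second after the job is handed in, with the robot touching nothing.
It also fails if it takes over 72 s, if anything falls off the work surface, if the arm or the gripper's body presses on something with over 40 N, if the wrist force passes 120 N, or if a joint passes its speed limit or range.

## Working session

There is one attempt and no reset: what is moved stays moved. The work goes in short steps, Python scripts to look and compute and a tool call to move; the robot and the scene stay as the last step left them, time stands still between calls to the robot, and variables do not carry over. Pictures are saved under pics/ and viewed, and the job is handed in when it is done.

Besides the shell and the picture viewer there is one more tool, called after "Call:" in YAML: its name, and indented under it one key for each argument. carry_out: Moves the arm, as the interface text tells. Its arguments: {"type":"object","properties":{"increments":{"type":"array","items":{"type":"array","items":{"type":"array","items":{"type":"number","minimum":-1,"maximum":1}}}},"hand":{"type":"number"},"squeeze":{"type":"number"}},"required":["increments"]}

```bash
mkdir -p pics
cat > h.py <<'E'
import numpy as np, cv2
from rig import sense, optics, r, nets
from scipy.spatial.transform import Rotation as Ro
def save(f,n,crop=None,s=1):
    im=f["img"][:,:,::-1].copy()
    if crop: x0,y0,x1,y1=crop; im=im[y0:y1,x0:x1]
    if s!=1: im=cv2.resize(im,None,fx=s,fy=s,interpolation=cv2.INTER_CUBIC)
    cv2.imwrite("pics/"+n,im)
def foc(f): return f["img"].shape[0]/2/np.tan(np.radians(f["fov_y"])/2)
def cloud(f,mask=None):
    z=f["range_z"]; F=foc(f); v,u=np.mgrid[:z.shape[0],:z.shape[1]]
    m=z>0
    if mask is not None: m&=mask
    zz=z[m]; P=np.stack([(u[m]-f["cx"])/F*zz,(v[m]-f["cy"])/F*zz,zz],1)
    return (P-f["t"])@f["R"]
def proj(f,X):
    c=f["R"]@np.array(X)+f["t"]; F=foc(f); return c[0]/c[2]*F+f["cx"],c[1]/c[2]*F+f["cy"]
def rot(s): return Ro.from_euler('xyz',s["tcp_rot"]).as_matrix()
E
python3 - <<'E'
from h import *
s=sense();print(s,r.tip_reach)
for n in("scene","side","wrist"):
    f=optics.grab_frame(n); save(f,n+"0.png")
    C=-f["R"].T@f["t"];print(n,C.round(),f["fov_y"])
    for t in["stand","stand_lip","prop_bar","stand_hinge","tablet","rack","wood_board","plastic_board","tumbler","cup","tiffin","bowl","spatula"]:
        try:
            for d in nets.tip_of(t,n)[:3]: print(t,d["point"],round(d["confidence"],2),np.round(proj(f,d["point"])))
        except Exception as e: print(t,e)
E
```

```text
{'clock': 0.0, 'qpos': array([ 1.13560574e+00,  3.53641231e-01,  1.63415884e+00, -6.20986042e-06,
        1.15520340e+00, -2.39197013e-03]), 'qvel': array([-0.0015218 ,  0.00018579,  0.00014895, -0.00158783, -0.00017851,
       -0.00069973]), 'joint_efforts': array([ 7.72025669e-04, -6.05261564e+01, -3.42067409e+01, -3.20624747e-05,
        9.54378425e-03,  5.16747707e-05]), 'eef_pos': array([261.93604331, 566.95586354, 252.55541242]), 'tcp_rot': array([-3.14018183e+00,  2.30306883e-06,  2.70879655e+00]), 'contact_force': array([-0.34575074, -0.33394921, -0.44573152]), 'wrist_torque': array([-0.01002094,  0.02112699,  0.01722246]), 'opening': 0.996226367716199} 22.0
scene [1437.   -5. 1304.] 45.260570128287384
stand [545.4, -217.4, 2.2] 0.8 [240. 256.]
stand_lip [546.2, -214.1, 19.6] 0.93 [241. 252.]
stand_lip [780.4, 9.8, 1.8] 0.51 [323. 334.]
prop_bar [484.1, -211.3, 45.2] 0.83 [243. 228.]
stand_hinge [574.2, -221.3, 29.1] 0.75 [237. 259.]
tablet [307.7, -236.2, 1.0] 0.98 [241. 190.]
tablet [248.0, 353.0, -3.0] 0.94 [436. 177.]
tablet [571.2, 239.0, 18.6] 0.63 [409. 261.]
rack [515
[... 867 characters left out ...]
1, 2.7] 0.55 [285. 211.]
wood_board [458.1, 210.4, 21.1] 0.93 [272. 215.]
plastic_board [509.4, 231.6, 22.1] 0.88 [283. 206.]
plastic_board [546.6, -217.8, 21.6] 0.49 [362. 291.]
tumbler [450.4, 0.4, -2.3] 0.78 [298. 261.]
cup [567.8, -2.5, 9.5] 0.84 [332. 245.]
cup [779.6, 10.5, -0.0] 0.67 [386. 223.]
cup [576.4, -220.0, 30.5] 0.24 [371. 286.]
tiffin [773.6, 12.5, 1.0] 0.85 [384. 223.]
tiffin [491.1, -208.2, 45.6] 0.55 [344. 291.]
bowl [550.9, 549.6, -1.2] 0.87 [258. 159.]
spatula [521.6, -514.7, 1.9] 0.91 [414. 379.]
wrist [203. 594. 374.] 67.99169363299482
tablet [247.8, 353.0, 0.7] 0.86 [134. 276.]
wood_board [455.6, 210.9, 19.6] 0.48 [119. 469.]
bowl [548.1, 548.9, 0.3] 0.84 [396. 419.]
```

View pics/scene0.png

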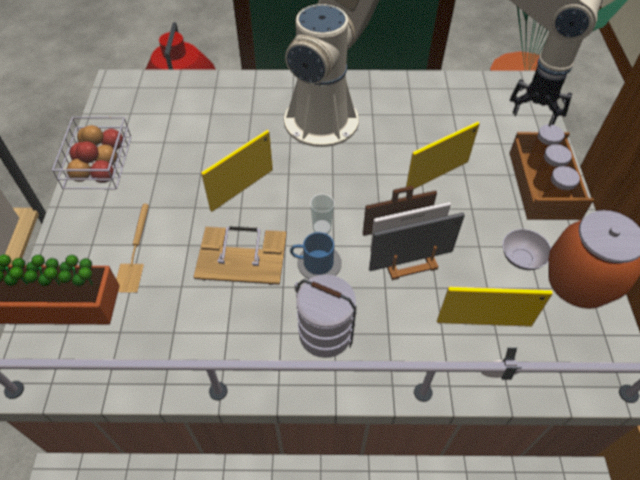

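View pics/side0.png

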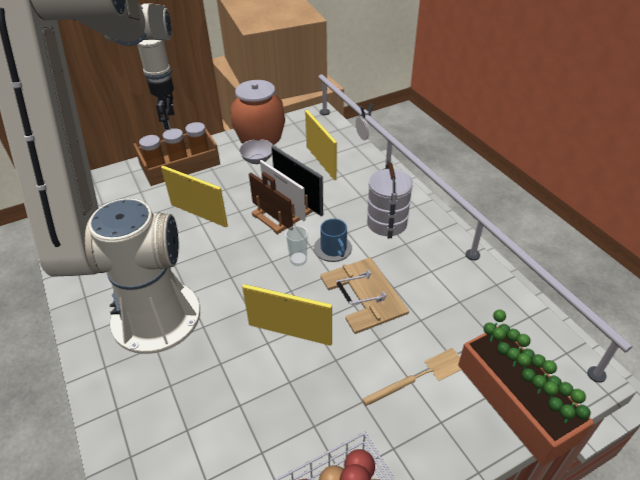

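Run:
```python
from h import *
f=optics.grab_frame("scene"); save(f,"sc1.png",(340,160,480,300),5)
f=optics.grab_frame("side"); save(f,"sd1.png",(220,150,340,240),6);save(f,"sd2.png",(300,240,440,345),5)
```

```text
(no output)
```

View crops.

View pics/sc1.png

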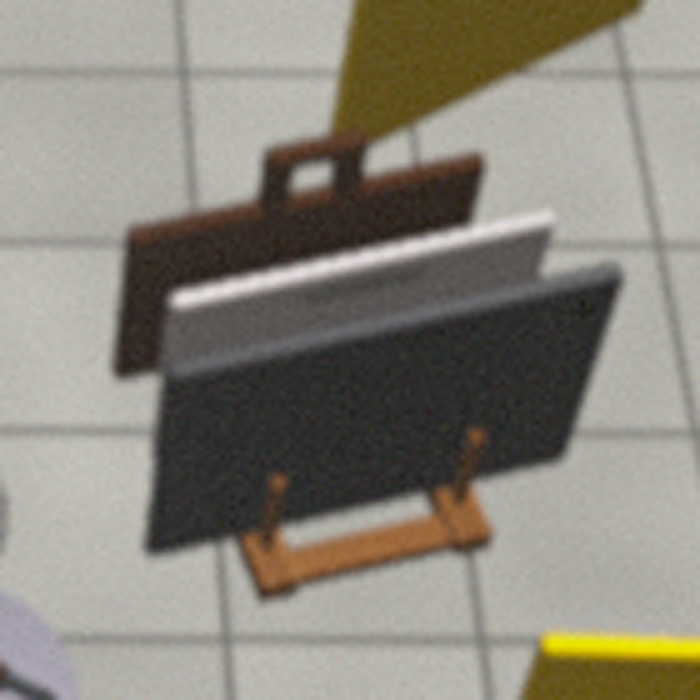

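View pics/sd2.png

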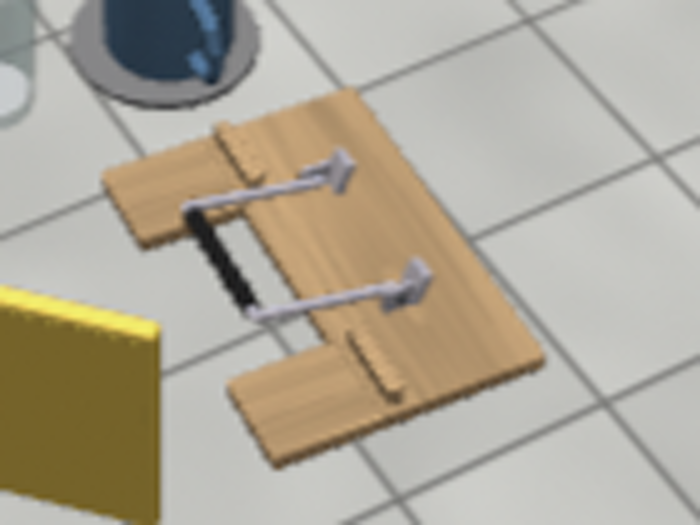

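View pics/sd1.png

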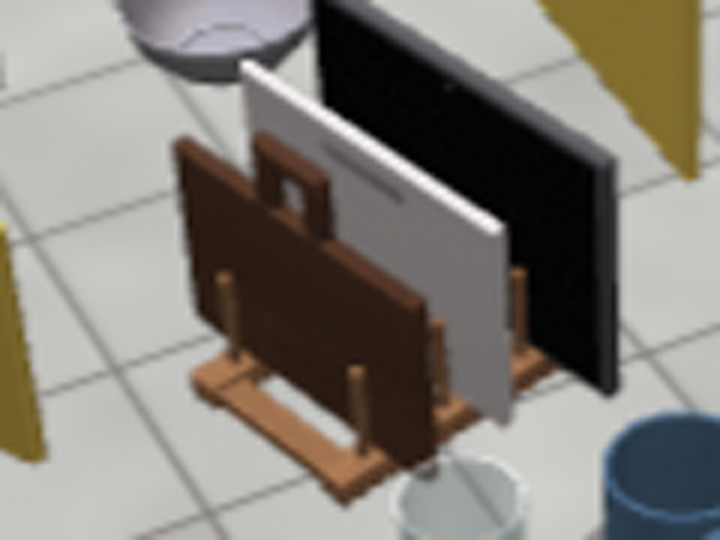

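Run:
```python
from h import *
for n in("scene","side"):
    f=optics.grab_frame(n); P=cloud(f)
    def box(a,b): return P[np.all((P>a)&(P<b),1)]
    # tablet
    q=box([530,60,150],[660,400,210]); 
    for i,d in enumerate(nets.trace("tablet",n)):
        q=cloud(f,d["mask"]); print(n,"tab",round(d["confidence"],2),len(q),np.percentile(q,[2,50,98],axis=0).round().tolist(), np.median(f["img"][d["mask"]],axis=0))
    q=box([430,-370,13],[680,-80,27]); 
    if len(q)>50:
        print("base",len(q),q.min(0),q.max(0), cv2.minAreaRect(q[:,:2].astype(np.float32)))
    q=box([430,-370,28],[680,-80,100]);print("hi",q.min(0),q.max(0))
    for d in nets.trace("tiffin",n)[:1]:
        q=cloud(f,d["mask"]);print("tif",np.percentile(q,[2,50,98],axis=0).round().tolist())
```

```text
scene tab 0.89 2377 [[192.0, 255.0, 11.0], [255.0, 351.0, 99.0], [312.0, 452.0, 168.0]] [96. 80. 29.]
scene tab 0.76 3696 [[744.0, 297.0, 9.0], [752.0, 413.0, 99.0], [758.0, 526.0, 167.0]] [101.  84.  21.]
scene tab 0.7 3194 [[541.0, 132.0, 31.0], [574.0, 240.0, 120.0], [605.0, 354.0, 185.0]] [46. 46. 45.]
scene tab 0.56 2993 [[228.0, -316.0, 6.0], [313.0, -235.0, 95.0], [390.0, -150.0, 167.0]] [105.  88.  32.]
base 3325 [ 453.95528813 -335.24444507   13.06671202] [641.5371197  -94.31558658  26.98156187] ((549.2691650390625, -214.8197784423828), (231.5605926513672, 174.60218811035156), 85.46039581298828)
hi [ 476.41828227 -325.56678836   28.06767212] [ 636.92139467 -104.72956108   60.99862809]
tif [[724.0, -52.0, 5.0], [813.0, 13.0, 176.0], [845.0, 77.0, 220.0]]
side tab 0.84 1416 [[534.0, 125.0, 31.0], [575.0, 197.0, 135.0], [603.0, 345.0, 185.0]] [4. 5. 5.]
side tab 0.83 2179 [[184.0, 250.0, 6.0], [249.0, 342.0, 93.0], [310.0, 447.0, 166.0]] [113.  96.  40.]
side tab 0.78 1206 [[735.0, 292.0, 9.0], [742.0, 395.0, 95.0], [750.0, 522.0, 167.0]] [129. 109.  46.]
side tab 0.61 3431 [[223.0, -322.0, 9.0], [305.0, -244.0, 97.0], [384.0, -160.0, 167.0]] [117.  99.  42.]
base 2723 [ 455.7494036  -339.18483523   13.13436992] [640.3362609  -94.44571391  26.99360032] ((548.5377197265625, -217.08700561523438), (235.8258514404297, 173.46324157714844), 85.7965316772461)
hi [ 461.97238009 -330.4966809    28.01402522] [629.2075026  -80.32492413  62.83078714]
tif [[713.0, -58.0, 3.0], [751.0, -27.0, 137.0], [835.0, 69.0, 219.0]]
```

```bash
cat >> h.py <<'E'
def Rt(psi,lean=0.):
    # tool: y fwd, x left, z down ; lean = tilt so the tool's back leans towards +fwd (top back)
    f=np.array([np.cos(psi),np.sin(psi),0]); l=np.array([-np.sin(psi),np.cos(psi),0]); u=np.array([0,0,1.])
    z=-(np.sin(lean)*f+np.cos(lean)*u); x=l; y=np.cross(z,x)
    return np.stack([x,y,z],1)
def inc(p,R,p0=None,R0=None):
    s=sense()
    if p0 is None: p0=s["eef_pos"]
    if R0 is None: R0=rot(s)
    d=R0.T@(np.array(p)-p0); w=np.degrees(Ro.from_matrix(R0.T@R).as_rotvec())
    return np.r_[d/400,w/60]
def plan(p,R,n):
    "n calls of 5 rows, end-of-call increments each"
    s=sense(); p0=s["eef_pos"];R0=rot(s); w=Ro.from_matrix(R0.T@R).as_rotvec()
    pp,RR=p0,R0
    for k in range(1,n+1):
        q=p0+(np.array(p)-p0)*k/n; Q=R0@Ro.from_rotvec(w*k/n).as_matrix()
        print(k,np.round(inc(q,Q,pp,RR),4).tolist()); pp,RR=q,Q
def st():
    s=sense(); R=rot(s); print("t",round(s["clock"],2),"p",s["eef_pos"].round(1),"fwd",np.degrees(np.arctan2(R[1,1],R[0,1])).round(2),"z",R[:,2].round(3),"F",s["contact_force"].round(1),"T",s["wrist_torque"].round(2),"op",round(s["opening"],3))
E
python3 - <<'E'
from h import *
st(); plan([480,-215,270],Rt(-0.077),5)
E
```

```text
t 2.5 p [262.1 567.4 253.3] fwd 65.2 z [-0. -0. -1.] F [ 0.6 -0.3 -0.2] T [0.02 0.01 0.03] op 0.999
1 [-0.263, -0.3094, -0.0084, -0.0, 0.0, 0.232]
2 [-0.3297, -0.2371, -0.0084, -0.0, 0.0, 0.232]
3 [-0.377, -0.1508, -0.0084, -0.0, 0.0, 0.232]
4 [-0.4022, -0.0556, -0.0084, -0.0, 0.0, 0.232]
5 [-0.4038, 0.0428, -0.0084, -0.0, 0.0, 0.232]
```

Call:
carry_out:
  increments:
    - [[-0.0526,-0.0619,-0.0017,0,0,0.0464],[-0.1052,-0.1238,-0.0034,0,0,0.0928],[-0.1578,-0.1856,-0.005,0,0,0.1392],[-0.2104,-0.2475,-0.0067,0,0,0.1856],[-0.263,-0.3094,-0.0084,0,0,0.232]]
  hand: 0.5
  squeeze: 20

```text
clock: 2.92
eef_pos: [305.8, 409.5, 256.7]
tcp_rot: [3.141, 0.0, 2.464]
contact_force: [0.3, 0.1, 0.2]
opening: 0.503
```

Call:
carry_out:
  increments:
    - [[-0.066,-0.0474,-0.0017,0,0,0.0464],[-0.1319,-0.0948,-0.0034,0,0,0.0928],[-0.1978,-0.1423,-0.005,0,0,0.1392],[-0.2638,-0.1897,-0.0067,0,0,0.1856],[-0.3297,-0.2371,-0.0084,0,0,0.232]]

```text
clock: 3.33
eef_pos: [349.5, 253.0, 260.2]
tcp_rot: [3.141, 0.0, 2.221]
contact_force: [0.5, 0.3, 0.2]
opening: 0.497
```

Call:
carry_out:
  increments:
    - [[-0.0754,-0.0302,-0.0017,0,0,0.0464],[-0.1508,-0.0603,-0.0034,0,0,0.0928],[-0.2262,-0.0905,-0.005,0,0,0.1392],[-0.3016,-0.1206,-0.0067,0,0,0.1856],[-0.377,-0.1508,-0.0084,0,0,0.232]]

```text
clock: 3.75
eef_pos: [393.1, 96.4, 263.7]
tcp_rot: [3.141, 0.0, 1.978]
contact_force: [0.7, 0.6, -0.3]
opening: 0.501
```

Call:
carry_out:
  increments:
    - [[-0.08,-0.011,-0.0017,0,0,0.0464],[-0.161,-0.0222,-0.0034,0,0,0.0928],[-0.241,-0.0334,-0.005,0,0,0.1392],[-0.322,-0.0445,-0.0067,0,0,0.1856],[-0.4022,-0.0556,-0.0084,0,0,0.232]]

```text
clock: 4.17
eef_pos: [436.7, -60.2, 267.0]
tcp_rot: [3.141, 0.0, 1.734]
contact_force: [0.2, 0.9, 0.6]
opening: 0.499
```

Call:
carry_out:
  increments:
    - [[-0.1,0.01,-0.002,0,0,0.058],[-0.2,0.021,-0.004,0,0,0.116],[-0.3,0.032,-0.006,0,0,0.174],[-0.4038,0.0428,-0.0084,0,0,0.232],[-0.4038,0.0428,-0.0084,0,0,0.232]]

```text
clock: 4.58
eef_pos: [482.0, -221.1, 270.6]
tcp_rot: [3.139, 0.003, 1.487]
contact_force: [-0.8, 0.7, -0.1]
opening: 0.503
```

Run:
```python
from h import *
st()
f=optics.grab_frame("wrist"); save(f,"w1.png"); st()
for t in["stand","stand_lip","prop_bar","stand_hinge"]:
    for d in nets.tip_of(t,"wrist")[:2]: print(t,d["point"],round(d["confidence"],2),np.round(proj(f,d["point"])))
```

```text
t 4.58 p [ 482.  -221.1  270.6] fwd -4.79 z [ 0.003 -0.003 -1.   ] F [-0.8  0.7 -0.1] T [0.   0.04 0.03] op 0.503
t 4.63 p [ 480.8 -218.3  270.1] fwd -4.66 z [ 0.001 -0.001 -1.   ] F [ 0.2  0.3 -0.7] T [ 0.09  0.01 -0.  ] op 0.502
stand [541.9, -217.8, 0.6] 0.58 [367. 196.]
stand_lip [546.4, -215.0, 18.0] 0.71 [373. 195.]
prop_bar [488.2, -215.4, 45.5] 0.68 [318. 205.]
stand_hinge [575.4, -216.5, 30.4] 0.73 [404. 196.]
```

View pics/w1.png

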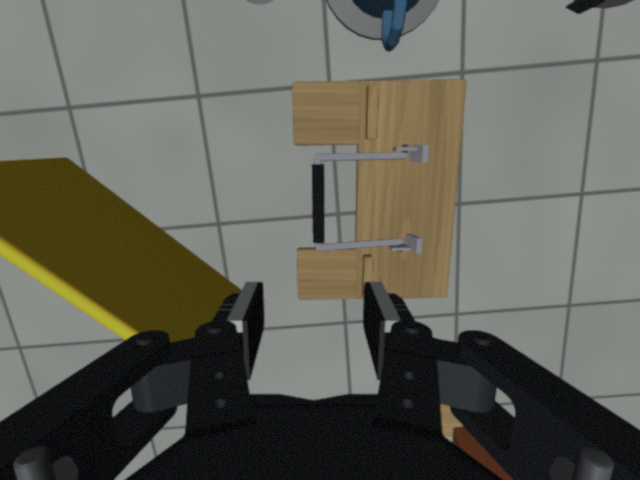

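The wrist view shows the stand: base corners near (292,82), (465,80), (448,298), (298,299); the rubber bar spans (318,165)-(318,242). I fit those to get the stand pose.

Run:
```python
from h import *
import warnings
st()
f=optics.grab_frame("wrist"); save(f,"w2.png",(270,60,490,320),3); st()
P=cloud(f)
def box(a,b): return P[np.all((P>a)&(P<b),1)]
q=box([430,-350,14],[660,-80,26]); print(np.median(q[:,2]))
print(cv2.minAreaRect(q[:,:2].astype(np.float32)))
# edges robust: rotate by yaw candidates
for yaw in (-.09,-.08,-.07,-.06):
    c,s=np.cos(yaw),np.sin(yaw); L=(q[:,:2]-[544,-215.6])@np.array([[c,-s],[s,c]])
    back=[np.percentile(L[(L[:,1]>a)&(L[:,1]<a+40),0],99.5).round(1) for a in(-100,-60,-20,20,60)]
    le=[np.percentile(L[(L[:,0]>a)&(L[:,0]<a+20),1],[.5,99.5]).round(1).tolist() for a in(-70,-40,20,50,70)]
    print(yaw,back,le)
g=f["img"].astype(int)
v,u=np.mgrid[:480,:640]; m=(g.sum(2)<120)&(u>300)&(u<335)&(v>155)&(v<255)
q=cloud(f,m); print(len(q),np.percentile(q,[2,50,98],axis=0).round(1)); 
A=np.polyfit(q[:,1],q[:,0],1);print("bar slope",A)
```

```text
t 4.83 p [ 479.6 -214.   269.9] fwd -4.34 z [-0.001  0.001 -1.   ] F [ 0.7 -0.1 -0.3] T [ 0.04  0.02 -0.05] op 0.502
t 4.88 p [ 479.8 -213.8  270.1] fwd -4.31 z [-0.  0. -1.] F [0.5 0.9 0.3] T [-0.01  0.01 -0.  ] op 0.498
19.58690579709294
((548.7569580078125, -217.57351684570312), (229.8054962158203, 169.89599609375), 86.01642608642578)
-0.09 [np.float64(89.7), np.float64(89.3), np.float64(88.4), np.float64(87.7), np.float64(86.6)] [[-116.0, 111.1], [-115.4, 111.5], [-101.9, 113.3], [-113.3, 113.6], [-113.1, 113.0]]
-0.08 [np.float64(88.9), np.float64(88.9), np.float64(88.4), np.float64(88.2), np.float64(87.3)] [[-115.3, 111.7], [-115.1, 111.8], [-103.4, 113.0], [-113.9, 113.0], [-113.8, 112.2]]
-0.07 [np.float64(88.1), np.float64(88.5), np.float64(88.4), np.float64(88.6), np.float64(88.0)] [[-114.8, 112.4], [-114.9, 112.1], [-105.2, 112.7], [-114.4, 112.4], [-114.6, 111.5]]
-0.06 [np.float64(87.2), np.float64(88.1), np.float64(88.4), np.float64(89.0), np.float64(88.9)] [[-114.3, 113.0], [-114.7, 112.5], [-107.5, 112.3], [-115.1, 111.7], [-115.4, 110.8]]
754 [[ 481.7 -248.6   51.5]
 [ 487.5 -212.3   53.7]
 [ 493.3 -178.    55.5]]
bar slope [6.79612753e-02 5.01989109e+02]
```

View pics/w2.png

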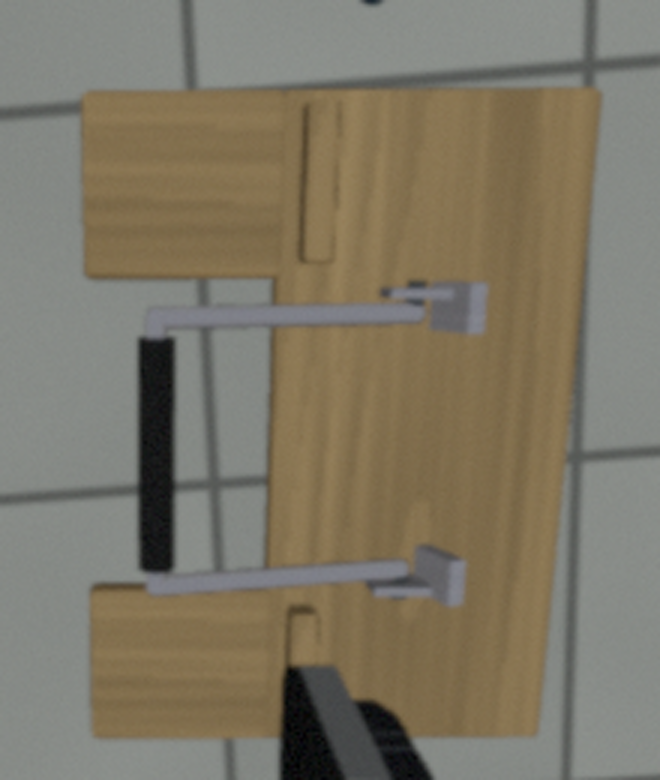

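Run:
```python
from h import *
st(); print(inc([487.5,-212.8,51],Rt(-0.07)).round(4).tolist())
```

```text
t 4.88 p [ 479.8 -213.8  270.1] fwd -4.31 z [-0.  0. -1.] F [0.5 0.9 0.3] T [-0.01  0.01 -0.  ] op 0.498
[0.0039, 0.0193, 0.5477, -0.0003, -0.0002, -0.005]
```

Call:
carry_out:
  increments:
    - [[0.004,0.019,0.09,0,0,-0.005],[0.004,0.019,0.18,0,0,-0.005],[0.004,0.019,0.27,0,0,-0.005],[0.004,0.019,0.35,0,0,-0.005],[0.004,0.019,0.4,0,0,-0.005]]

```text
clock: 5.3
eef_pos: [486.3, -212.0, 107.4]
tcp_rot: [-3.139, -0.001, 1.501]
contact_force: [-0.4, 0.4, 0.2]
opening: 0.497
```

Run:
```python
from h import *
st(); 
f=optics.grab_frame("wrist"); save(f,"w3.png")
for c in("wrist","scene","side"):
    if c!="wrist": optics.grab_frame(c)
    for d in nets.tip_of("prop_bar",c)[:1]: print(c,d["point"],round(d["confidence"],2))
print(inc([487.5,-212.8,51],Rt(-0.07)).round(4).tolist())
```

```text
t 5.3 p [ 486.3 -212.   107.4] fwd -3.98 z [-0.003  0.001 -1.   ] F [-0.4  0.4  0.2] T [ 0.01  0.03 -0.01] op 0.497
wrist [491.3, -212.4, 49.3] 0.74
scene [483.1, -211.0, 46.2] 0.8
side [492.5, -210.8, 44.8] 0.6
[0.0029, -0.0043, 0.1523, 0.0025, 0.0009, -0.0007]
```

View pics/w3.png

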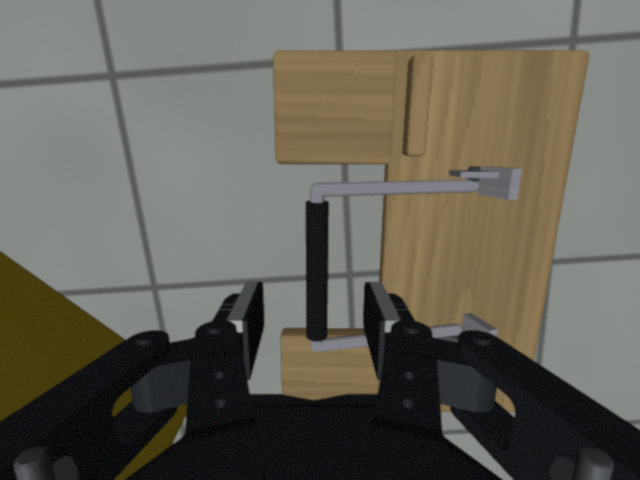

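The bar at column 317 is centred between the jaws (263 to 367), so I go on down.

Call:
carry_out:
  increments:
    - [[0,0,0.06,0,0,0],[0,0,0.12,0,0,0],[0,0,0.15,0,0,0],[0,0,0.15,0,0,0]]

```text
clock: 5.93
eef_pos: [487.1, -213.6, 49.2]
tcp_rot: [-3.14, -0.001, 1.499]
contact_force: [-1.6, 0.3, 0.9]
opening: 0.502
```

Call:
carry_out:
  increments:
    - [[0,0,0,0,0,0],[0,0,0,0,0,0],[0,0,0,0,0,0],[0,0,0,0,0,0],[0,0,0,0,0,0]]
  hand: 1
  squeeze: 20

```text
clock: 6.35
eef_pos: [487.7, -214.2, 50.9]
tcp_rot: [3.141, 0.0, 1.499]
contact_force: [-4.2, -2.6, 1.5]
opening: 0.128
```

Run:
```python
from h import *
st(); s=sense(); p=s["eef_pos"]; R=rot(s)
# local arc: grasp pt relative hinge
yaw=-.07; X=np.array([np.cos(yaw),np.sin(yaw),0]); O=np.array([543.7,-216.3,0])
g=p+3*R[:,2]; print("grasp local", (g-O)@X, g[2])
for th in np.radians([11.5,20,30,40,50,60,70,80,90,100,108]):
    d=np.array([30-88*np.cos(th)-(30-88*np.cos(np.radians(11.5))), 88*np.sin(th)-88*np.sin(np.radians(11.5))])
    print(np.degrees(th).round(1),"fwd/400",(d[0]/400).round(4),"up/400",(d[1]/400).round(4))
f=optics.grab_frame("side"); save(f,"s3.png",(280,200,440,345),4)
```

```text
t 6.35 p [ 487.7 -214.2   50.9] fwd -4.09 z [ 0. -0. -1.] F [-4.2 -2.6  1.5] T [-0.34  0.49  0.04] op 0.128
grasp local -56.02716147196817 47.89101207299329
11.5 fwd/400 0.0 up/400 0.0
20.0 fwd/400 0.0089 up/400 0.0314
30.0 fwd/400 0.0251 up/400 0.0661
40.0 fwd/400 0.0471 up/400 0.0976
50.0 fwd/400 0.0742 up/400 0.1247
60.0 fwd/400 0.1056 up/400 0.1467
70.0 fwd/400 0.1403 up/400 0.1629
80.0 fwd/400 0.1774 up/400 0.1728
90.0 fwd/400 0.2156 up/400 0.1761
100.0 fwd/400 0.2538 up/400 0.1728
108.0 fwd/400 0.2836 up/400 0.1654
```

View pics/s3.png

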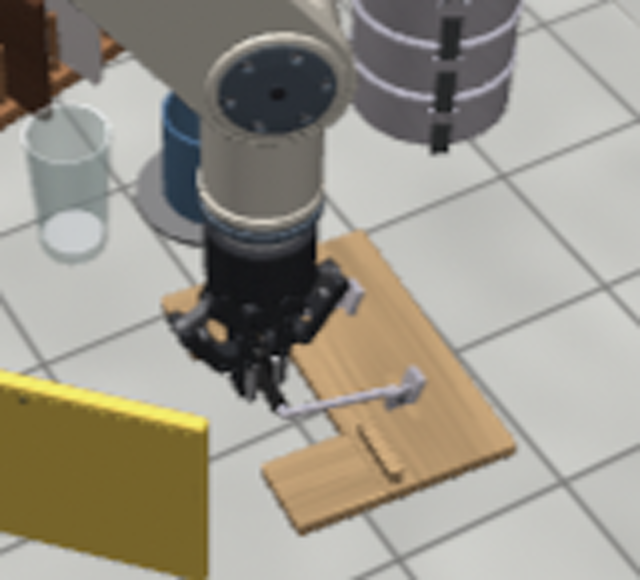

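The jaws hold the bar (opening 11 mm). I swing it along the arc.

Call:
carry_out:
  increments:
    - [[0,0.003,-0.014,0,0,0],[0,0.009,-0.031,0,0,0],[0,0.016,-0.05,0,0,0],[0,0.025,-0.066,0,0,0],[0,0.047,-0.098,0,0,0]]

```text
clock: 6.82
eef_pos: [504.0, -215.2, 88.9]
tcp_rot: [-3.136, -0.0, 1.5]
contact_force: [-6.5, -6.1, 0.9]
opening: 0.133
```

Run:
```python
from h import *
st()
f=optics.grab_frame("side"); save(f,"s4.png",(280,200,440,345),4)
```

```text
t 6.82 p [ 504.  -215.2   88.9] fwd -4.07 z [-0.005  0.001 -1.   ] F [-6.5 -6.1  0.9] T [-0.96  1.14  0.05] op 0.133
```

View pics/s4.png

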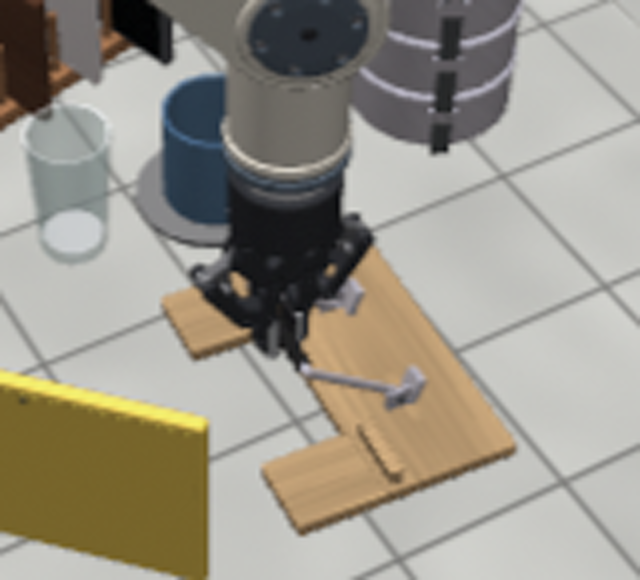

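Call:
carry_out:
  increments:
    - [[0,0.013,-0.014,0,0,0],[0,0.027,-0.027,0,0,0],[0,0.042,-0.039,0,0,0],[0,0.058,-0.049,0,0,0],[0,0.093,-0.065,0,0,0]]

```text
clock: 7.28
eef_pos: [540.6, -217.7, 116.2]
tcp_rot: [-3.136, -0.001, 1.499]
contact_force: [-6.7, -1.4, 4.3]
opening: 0.131
```

Call:
carry_out:
  increments:
    - [[0,0.018,-0.006,0,0,0],[0,0.037,-0.01,0,0,0],[0,0.056,-0.013,0,0,0],[0,0.075,-0.013,0,0,0],[0,0.094,-0.012,0,0,0]]

```text
clock: 7.7
eef_pos: [581.9, -220.6, 120.8]
tcp_rot: [3.141, 0.0, 1.499]
contact_force: [-3.1, -0.4, 3.7]
opening: 0.133
```

Run:
```python
from h import *
st()
f=optics.grab_frame("side"); save(f,"s5.png",(280,200,440,345),4)
```

```text
t 7.7 p [ 581.9 -220.6  120.8] fwd -4.1 z [ 0.001 -0.    -1.   ] F [-3.1 -0.4  3.7] T [-0.08  0.72 -0.04] op 0.133
```

View pics/s5.png

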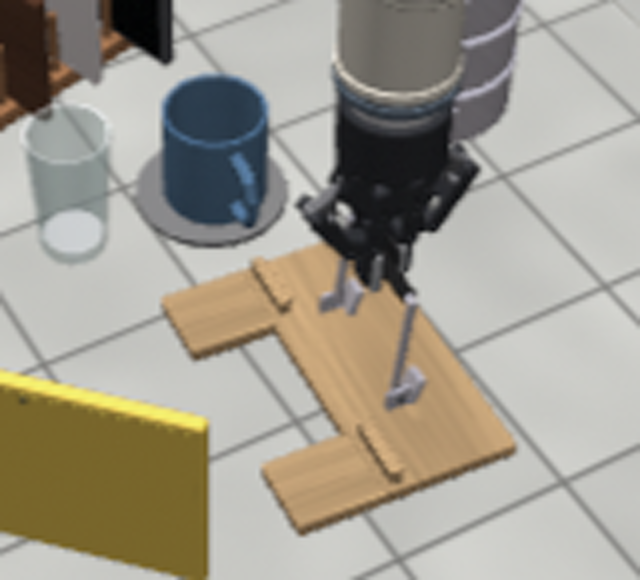

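Call:
carry_out:
  increments:
    - [[0,0.012,0.001,0,0,0],[0,0.024,0.003,0,0,0],[0,0.036,0.006,0,0,0],[0,0.046,0.009,0,0,0],[0,0.046,0.009,0,0,0]]

```text
clock: 8.17
eef_pos: [600.2, -221.9, 115.9]
tcp_rot: [3.141, -0.0, 1.499]
contact_force: [-0.2, 0.3, -0.1]
opening: 0.132
```

Call:
carry_out:
  increments:
    - [[0,0.004,0.001,0,0,0],[0,0.006,0.002,0,0,0]]

```text
clock: 8.33
eef_pos: [600.9, -221.9, 115.6]
tcp_rot: [-3.139, -0.0, 1.499]
contact_force: [-9.4, 0.6, 12.1]
opening: 0.126
```

Call:
carry_out:
  increments:
    - [[0,0.004,0.001,0,0,0],[0,0.006,0.002,0,0,0]]

```text
clock: 8.5
eef_pos: [601.1, -221.9, 115.4]
tcp_rot: [-3.135, -0.001, 1.5]
contact_force: [-20.4, 1.9, 24.8]
opening: 0.131
```

Force jumped at the expected stop position. I back off the command, release and rise.

Call:
carry_out:
  increments:
    - [[0,-0.009,-0.002,0,0,0],[0,-0.009,-0.002,0,0,0]]

```text
clock: 8.67
eef_pos: [600.2, -221.9, 115.9]
tcp_rot: [-3.142, -0.0, 1.499]
contact_force: [-1.5, 1.0, 1.4]
opening: 0.129
```

Call:
carry_out:
  increments:
    - [[0,0,0,0,0,0],[0,0,0,0,0,0],[0,0,0,0,0,0],[0,0,0,0,0,0]]
  hand: 0.6

```text
clock: 9.0
eef_pos: [601.1, -222.1, 115.6]
tcp_rot: [3.141, 0.0, 1.499]
contact_force: [0.2, 1.1, -0.0]
opening: 0.401
```

Call:
carry_out:
  increments:
    - [[0,0,-0.05,0,0,0],[0,0,-0.15,0,0,0],[0,0,-0.25,0,0,0],[0,0,-0.35,0,0,0],[0,0,-0.45,0,0,0]]

```text
clock: 9.42
eef_pos: [600.6, -221.9, 297.5]
tcp_rot: [3.141, -0.0, 1.499]
contact_force: [1.4, -0.5, 0.0]
opening: 0.401
```

Run:
```python
from h import *
st()
f=optics.grab_frame("wrist"); save(f,"w6.png")
g=optics.grab_frame("side"); save(g,"s6.png",(280,200,440,345),4)
for c,ff in(("wrist",f),("side",g)):
  for t in("prop_bar","stand_hinge","stand_lip"):
    for d in nets.tip_of(t,c)[:1]: print(c,t,d["point"],round(d["confidence"],2),np.round(proj(ff,d["point"])))
yaw=-.07
P=cloud(g); q=P[(P[:,0]>560)&(P[:,0]<640)&(P[:,1]>-262)&(P[:,1]<-170)&(P[:,2]>100)&(P[:,2]<130)]
print(len(q),np.median(q,0),q.max(0))
P=cloud(f); q=P[(P[:,0]>560)&(P[:,0]<640)&(P[:,1]>-262)&(P[:,1]<-170)&(P[:,2]>100)&(P[:,2]<130)]
print(len(q),np.median(q,0),q.max(0))
```

```text
t 9.42 p [ 600.6 -221.9  297.5] fwd -4.1 z [ 0.  0. -1.] F [ 1.4 -0.5  0. ] T [-0.01 -0.    0.02] op 0.401
wrist prop_bar [602.5, -220.4, 114.1] 0.92 [315. 219.]
wrist stand_hinge [577.4, -217.1, 31.7] 0.74 [292. 202.]
wrist stand_lip [544.4, -216.0, 17.7] 0.92 [263. 201.]
side prop_bar [604.9, -216.5, 113.1] 0.59 [381. 262.]
side stand_hinge [573.2, -215.5, 33.9] 0.58 [370. 285.]
side stand_lip [547.7, -215.8, 23.6] 0.94 [362. 290.]
117 [ 598.20152587 -220.04999482  118.23022979] [ 607.23380503 -172.01064419  127.49780526]
1317 [ 600.73591688 -214.6327548   118.41032595] [ 609.02659675 -173.96295204  121.59086968]
```

View pics/w6.png

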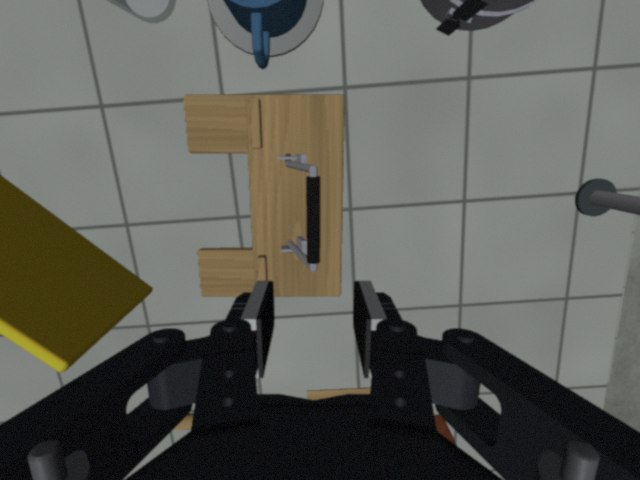

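View pics/s6.png

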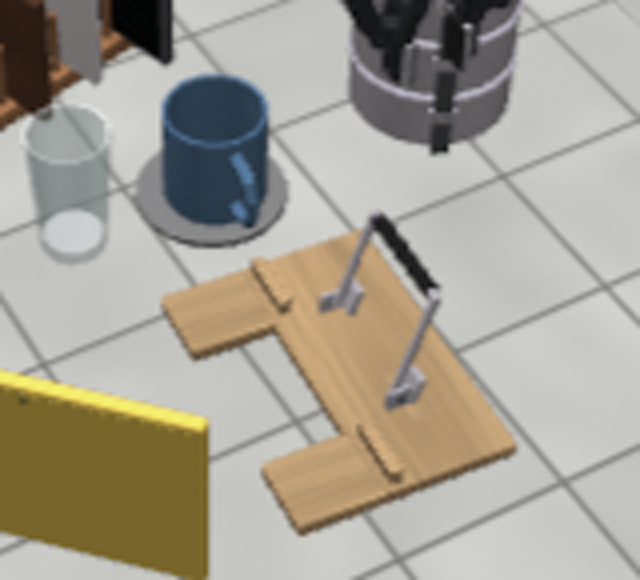

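Run:
```python
from h import *
f=optics.grab_frame("wrist")
P=cloud(f)
q=P[(P[:,0]>430)&(P[:,0]<660)&(P[:,1]>-350)&(P[:,1]<-80)&(P[:,2]>14)&(P[:,2]<26)]
r0=cv2.minAreaRect(q[:,:2].astype(np.float32));print(r0)
g=f["img"].astype(int);v,u=np.mgrid[:480,:640];m=(g.sum(2)<150)&(u>295)&(u<330)&(v>165)&(v<275)
b=cloud(f,m);b=b[b[:,2]>100];print(len(b),np.percentile(b,[1,50,99],axis=0).round(1),np.polyfit(b[:,1],b[:,0],1))
st();plan([565,225,320],Rt(0.27),3)
```

```text
((548.7319946289062, -217.16477966308594), (228.69639587402344, 170.3863525390625), 85.89382934570312)
1105 [[ 593.5 -257.9  115.1]
 [ 600.3 -219.7  118.7]
 [ 607.1 -184.6  121. ]] [6.65642993e-02 6.14916073e+02]
t 9.87 p [ 600.  -221.8  293.9] fwd -4.1 z [-0.003  0.001 -1.   ] F [-0.   0.6 -0.8] T [ 0.01 -0.02  0.05] op 0.402
1 [0.3693, -0.0558, -0.0213, -0.0008, -0.0004, -0.1087]
2 [0.3732, -0.0135, -0.0215, -0.0008, -0.0004, -0.1087]
3 [0.3723, 0.029, -0.0217, -0.0008, -0.0004, -0.1087]
```

Call:
carry_out:
  increments:
    - [[0.074,-0.011,-0.004,0,0,-0.022],[0.148,-0.022,-0.008,0,0,-0.044],[0.222,-0.033,-0.013,0,0,-0.065],[0.295,-0.045,-0.017,0,0,-0.087],[0.369,-0.056,-0.021,0,0,-0.109]]

```text
clock: 10.28
eef_pos: [588.2, -72.0, 303.0]
tcp_rot: [-3.14, -0.0, 1.614]
contact_force: [0.0, -0.6, 0.1]
opening: 0.403
```

Call:
carry_out:
  increments:
    - [[0.074,-0.003,-0.004,0,0,-0.022],[0.148,-0.005,-0.008,0,0,-0.044],[0.222,-0.008,-0.013,0,0,-0.065],[0.295,-0.011,-0.017,0,0,-0.087],[0.373,-0.0135,-0.0215,0,0,-0.109]]

```text
clock: 10.7
eef_pos: [576.5, 76.8, 311.7]
tcp_rot: [-3.14, 0.0, 1.729]
contact_force: [0.4, -0.4, 0.7]
opening: 0.401
```

Call:
carry_out:
  increments:
    - [[0.09,0.007,-0.004,0,0,-0.027],[0.18,0.014,-0.008,0,0,-0.054],[0.27,0.021,-0.013,0,0,-0.081],[0.372,0.029,-0.022,0,0,-0.109],[0.372,0.029,-0.022,0,0,-0.109]]

```text
clock: 11.12
eef_pos: [564.5, 230.5, 320.9]
tcp_rot: [-3.141, -0.003, 1.847]
contact_force: [0.5, -0.6, 0.9]
opening: 0.401
```

Call:
carry_out:
  increments:
    - [[0,0,0,0,0,0],[0,0,0,0,0,0],[0,0,0,0,0,0]]

```text
clock: 11.37
eef_pos: [565.3, 223.3, 320.7]
tcp_rot: [-3.14, 0.001, 1.841]
contact_force: [0.3, -0.5, 0.1]
opening: 0.4
```

Run:
```python
from h import *
st()
f=optics.grab_frame("wrist"); save(f,"w7.png")
P=cloud(f); q=P[(P[:,2]>176)&(P[:,2]<192)&(P[:,0]>510)&(P[:,0]<650)&(P[:,1]>80)&(P[:,1]<400)]
print(len(q),np.median(q[:,2]),cv2.minAreaRect(q[:,:2].astype(np.float32)),q.min(0),q.max(0))
a=np.polyfit(q[:,1],q[:,0],1);print(a,np.arctan(-a[0]))
for n in("scene","side"):
    g=optics.grab_frame(n);P=cloud(g); q=P[(P[:,2]>178)&(P[:,2]<192)&(P[:,0]>510)&(P[:,0]<650)&(P[:,1]>80)&(P[:,1]<400)]
    if len(q)>20: print(n,len(q),np.median(q[:,2]),cv2.minAreaRect(q[:,:2].astype(np.float32)),q.min(0),q.max(0))
for d in nets.tip_of("tablet","wrist"):print(d)
for d in nets.tip_of("rack","wrist"):print(d)
```

```text
t 11.37 p [565.3 223.3 320.7] fwd 15.46 z [-0.001 -0.001 -1.   ] F [ 0.3 -0.5  0.1] T [-0.    0.   -0.04] op 0.4
5299 182.13174317457805 ((568.7158203125, 242.12423706054688), (12.300004959106445, 238.43524169921875), 15.731127738952637) [531.79592835 126.5469144  176.01564891] [606.31679442 357.25106695 185.0889255 ]
[-2.82395423e-01  6.36970288e+02] 0.27522859392103893
scene 423 182.44816546468772 ((569.377685546875, 244.6383514404297), (16.17738151550293, 239.94488525390625), 15.733095169067383) [531.93015363 128.54982835 178.09681812] [607.14463552 359.38911374 189.95578286]
side 194 182.099128381998 ((568.2608642578125, 236.75482177734375), (20.0914306640625, 242.59637451171875), 16.174219131469727) [530.95885215 117.45939519 178.06886234] [603.71867516 353.54371077 187.72416963]
{'point': [746.9, 411.6, 0.9], 'confidence': 0.95}
{'point': [247.0, 354.1, -0.2], 'confidence': 0.83}
{'point': [567.8, 248.2, 16.4], 'confidence': 0.68}
```

View pics/w7.png

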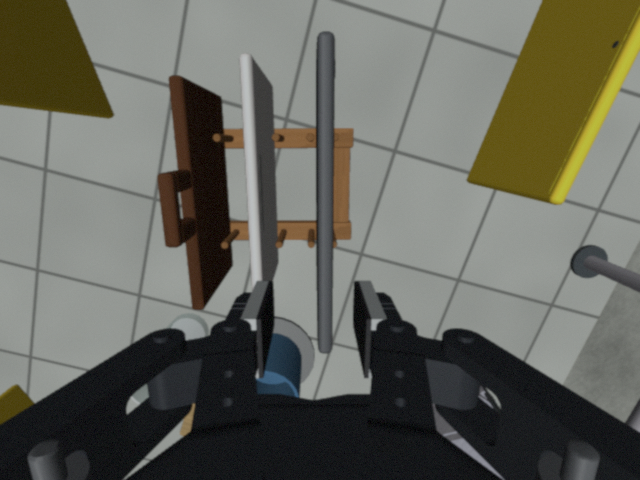

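Candidates: dark grey slab with black screen (scene 415,245; wrist 326,190) against three yellow look-alikes (scene 238,170; 443,155; 492,307). The dark one in the rear slot is the tablet; both boards lie in front of it.

Run:
```python
from h import *
st(); print(inc([568.7,242.1,240],Rt(.2745)).round(4).tolist());print(inc([568.7,242.1,171],Rt(.2745)).round(4).tolist())
```

```text
t 11.62 p [565.5 223.5 321.5] fwd 15.44 z [-0. -0. -1.] F [ 0.3 -0.6  0.1] T [ 0.06  0.03 -0.03] op 0.402
[0.0428, 0.02, 0.2036, -0.0001, 0.0001, -0.0047]
[0.0428, 0.02, 0.3761, -0.0001, 0.0001, -0.0047]
```

Call:
carry_out:
  increments:
    - [[0.043,0.02,0.09,0,0,-0.005],[0.043,0.02,0.18,0,0,-0.005],[0.043,0.02,0.2,0,0,-0.005],[0.043,0.02,0.2,0,0,-0.005],[0.043,0.02,0.2,0,0,-0.005]]

```text
clock: 12.03
eef_pos: [568.8, 242.8, 242.3]
tcp_rot: [-3.141, 0.0, 1.846]
contact_force: [0.4, -0.6, 0.4]
opening: 0.398
```

Run:
```python
from h import *
st(); f=optics.grab_frame("wrist"); save(f,"w8.png")
P=cloud(f); q=P[(P[:,2]>176)&(P[:,2]<192)&(P[:,0]>510)&(P[:,0]<650)&(P[:,1]>80)&(P[:,1]<400)]
print(len(q),np.median(q[:,2]),cv2.minAreaRect(q[:,:2].astype(np.float32)))
print(inc([568.7,242.1,171],Rt(.2745)).round(4).tolist())
```

```text
t 12.03 p [568.8 242.8 242.3] fwd 15.8 z [-0. -0. -1.] F [ 0.4 -0.6  0.4] T [-0.    0.06  0.01] op 0.398
8701 182.12846728167054 ((563.785400390625, 259.59881591796875), (12.334860801696777, 202.538818359375), 15.77857494354248)
[-0.0018, -0.0027, 0.1807, 0.0018, -0.0001, 0.0011]
```

View pics/w8.png

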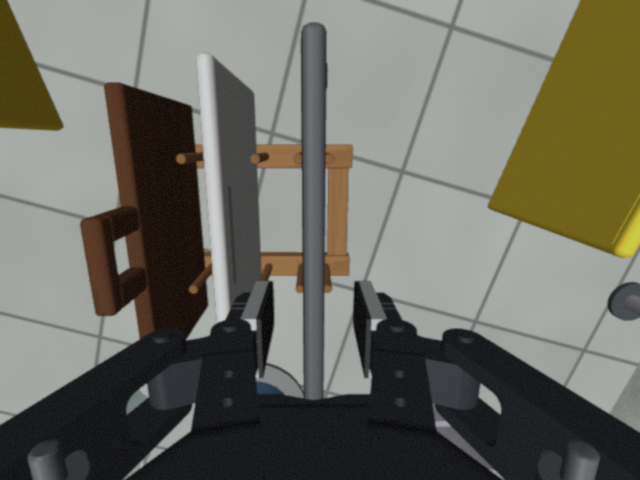

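Call:
carry_out:
  increments:
    - [[0,-0.001,0.06,0,0,0],[0,-0.001,0.12,0,0,0],[0,-0.001,0.16,0,0,0],[0,-0.001,0.177,0,0,0],[0,-0.001,0.177,0,0,0]]

```text
clock: 12.5
eef_pos: [568.3, 242.8, 171.0]
tcp_rot: [-3.142, 0.0, 1.847]
contact_force: [0.2, -0.1, -0.3]
opening: 0.4
```

Call:
carry_out:
  increments:
    - [[0,0,0,0,0,0],[0,0,0,0,0,0],[0,0,0,0,0,0],[0,0,0,0,0,0],[0,0,0,0,0,0]]
  hand: 1
  squeeze: 50

```text
clock: 12.92
eef_pos: [569.2, 243.4, 172.8]
tcp_rot: [3.138, -0.0, 1.847]
contact_force: [0.1, -0.6, 6.9]
opening: 0.129
```

Run:
```python
from h import *
st()
f=optics.grab_frame("side"); save(f,"s9.png",(200,100,360,260),4)
```

```text
t 12.92 p [569.2 243.4 172.8] fwd 15.82 z [ 0.003  0.001 -1.   ] F [ 0.1 -0.6  6.9] T [-0.1   0.22 -0.04] op 0.129
```

View pics/s9.png

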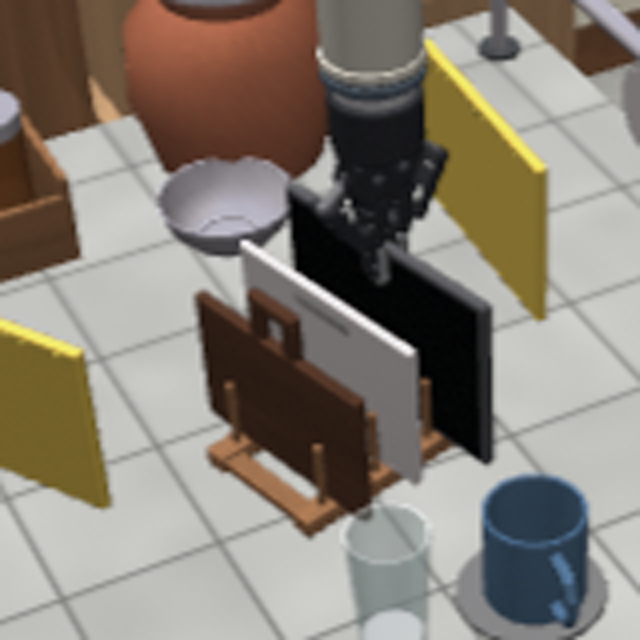

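Call:
carry_out:
  increments:
    - [[0,0,-0.01,0,0,0],[0,0,-0.03,0,0,0],[0,0,-0.06,0,0,0],[0,0,-0.09,0,0,0],[0,0,-0.12,0,0,0]]

```text
clock: 13.38
eef_pos: [568.1, 243.1, 220.2]
tcp_rot: [3.141, -0.0, 1.847]
contact_force: [0.2, 0.4, -4.2]
opening: 0.135
```

Run:
```python
from h import *
st()
f=optics.grab_frame("side"); save(f,"s10.png",(200,100,360,260),4)
```

```text
t 13.38 p [568.1 243.1 220.2] fwd 15.82 z [ 0.  0. -1.] F [ 0.2  0.4 -4.2] T [-0.01  0.04 -0.04] op 0.135
```

View pics/s10.png

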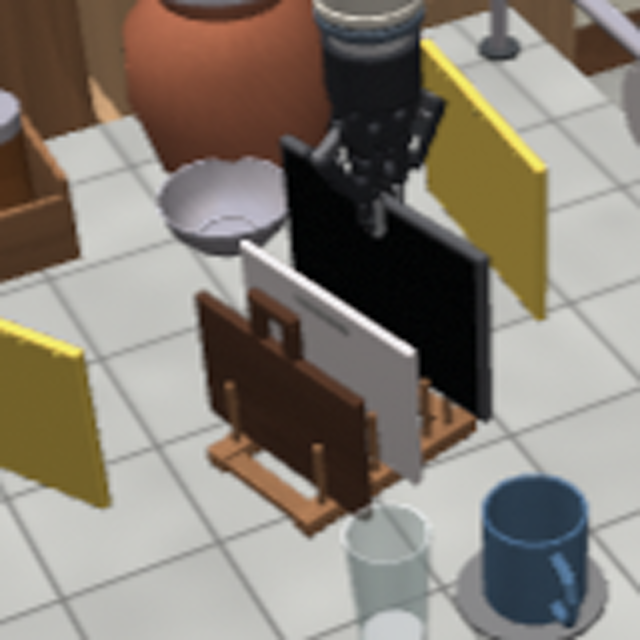

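Call:
carry_out:
  increments:
    - [[0,0,-0.05,0,0,0],[0,0,-0.12,0,0,0],[0,0,-0.2,0,0,0],[0,0,-0.28,0,0,0],[0,0,-0.35,0,0,0]]

```text
clock: 13.85
eef_pos: [568.0, 243.0, 361.5]
tcp_rot: [3.14, -0.0, 1.847]
contact_force: [0.1, 1.7, -4.7]
opening: 0.132
```

Run:
```python
from h import *
st(); f=optics.grab_frame("wrist");save(f,"w11.png")
plan([530,-214,362],Rt(-.069),4)
# tablet in tool frame from wrist depth
s=sense();R=rot(s);P=(cloud(f)-s["eef_pos"])@R
q=P[(P[:,2]>-40)&(P[:,2]<30)&(abs(P[:,1])<25)&(P[:,0]>25)]
h=np.histogram(q[:,2],bins=np.arange(-40,30,2));print(h[0])
g=optics.grab_frame("scene");P=(cloud(g)-s["eef_pos"])@R; q=P[(abs(P[:,1])<14)&(P[:,2]>-40)&(P[:,2]<170)&(abs(P[:,0])<160)]
q=q[q[:,2]>-16];print(np.percentile(q,[0.5,50,99.5],axis=0).round(1))
g=optics.grab_frame("side");P=(cloud(g)-s["eef_pos"])@R; q=P[(abs(P[:,1])<14)&(P[:,2]>-16)&(P[:,2]<170)&(abs(P[:,0])<160)]
print(np.percentile(q,[0.5,50,99.5],axis=0).round(1))
st()
```

```text
t 13.85 p [568.  243.  361.5] fwd 15.82 z [ 0.001  0.001 -1.   ] F [ 0.1  1.7 -4.7] T [ 0.05 -0.13 -0.03] op 0.132
1 [-0.2685, -0.1021, 0.0022, 0.0022, -0.0007, 0.0824]
2 [-0.2763, -0.0786, 0.0026, 0.0022, -0.0007, 0.0824]
3 [-0.282, -0.0544, 0.003, 0.0022, -0.0007, 0.0824]
4 [-0.2857, -0.0299, 0.0033, 0.0022, -0.0007, 0.0824]
[   0    0    0    0    0    0    0    0    0    0    0    0    0    0
    0    0    1 1918 6758 1438  325   97    0    0    3   27    7    0
    0    0    0    0    0    0]
[[-119.1   -5.8  -13.3]
 [ -10.8    5.    62.5]
 [ 117.5   10.1  151.9]]
[[-123.2  -13.   -11.7]
 [ -20.1   -6.    69.3]
 [ 115.9    6.7  155.3]]
t 14.0 p [569.  243.4 361.5] fwd 15.82 z [ 0.005  0.002 -1.   ] F [-0.6 -0.1 -4.5] T [-0.05 -0.05 -0.  ] op 0.133
```

View pics/w11.png

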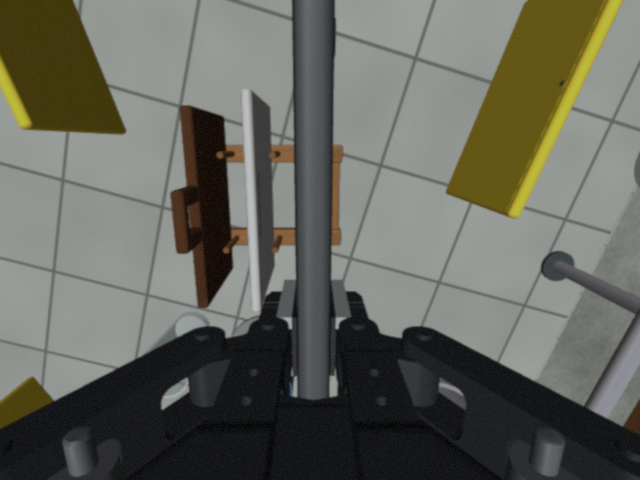

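Run:
```python
from h import *
for n in("wrist","scene","side"):
    s=sense();R=rot(s);f=optics.grab_frame(n)
    P=(cloud(f)-s["eef_pos"])@R
    print(n,s["eef_pos"].round(1))
    q=P[(abs(P[:,1])<16)&(P[:,2]>-16)&(P[:,2]<170)&(abs(P[:,0])<160)]
    for a in range(-120,120,20):
        m=(q[:,0]>a)&(q[:,0]<a+20)
        if m.sum()>15: print(a,m.sum(),np.percentile(q[m,2],[1,50,99]).round(1),np.percentile(q[m,1],[2,50,98]).round(1))
    # face plane
    m=(q[:,2]>25)&(q[:,2]<145)
    if m.sum()>300:
        A=np.c_[q[m][:,0],q[m][:,2],np.ones(m.sum())];c=np.linalg.lstsq(A,q[m][:,1],rcond=None)[0];print("plane y=",c.round(4))
        for a in range(10,150,20):
            k=m&(q[:,2]>a)&(q[:,2]<a+20); print(a,np.percentile(q[k,0],[.5,99.5]).round(1))
```

```text
wrist [569.  243.4 361.5]
-40 444 [-10.8  -9.2  -3.5] [-6.4 -0.3  5.7]
-20 1952 [-15.7  -9.7  -6.4] [-7.   0.1  6.9]
0 3834 [-15.6  -9.1  16.6] [-14.9   0.1  14.9]
20 2118 [-11.1  -9.4  -4.5] [-6.  -0.2  5.7]
40 2429 [-11.2  -9.4  -4.4] [-6.  -0.2  5.6]
60 2788 [-11.2  -9.4  -4.2] [-6.  -0.2  5.6]
80 3270 [-11.2  -9.4  -3.3] [-6.  -0.2  5.8]
100 474 [-11.3  -9.2   4.9] [-6.3 -0.2  6.2]
scene [568. 243. 359.]
-120 442 [-11.7  59.3 149.8] [-3.3  4.3  7.7]
-100 387 [-13.5  57.  148.6] [-2.1  5.1  8.3]
-80 388 [-12.8  57.3 149.3] [-0.9  5.1  8.2]
-60 383 [-11.9  59.  147.1] [-2.6  5.   8.4]
-40 379 [-12.1  56.9 150.1] [-2.5  5.1  8.2]
-20 392 [-14.8  57.  150. ] [-7.2  5.1 12.7]
0 260 [ 12.3  86.6 151.5] [1.6 5.2 8.4]
20 291 [ 13.2  75.6 149. ] [1.7 5.1 8.6]
40 333 [-12.2  65.9 149.6] [-1.7  5.   8.2]
60 369 [-12.9  56.1 148.3] [-2.2  5.2  8.3]
80 369 [-12.   57.9 148.7] [-2.9  5.3  8.9]
100 341 [-12.5  58.4 148.6] [-2.1  4.8  8.1]
plane y= [ 3.0000e-03 -2.2000e-03  5.2198e+00]
10 [-120.2  118.3]
30 [-118.8  117.4]
50 [-119.   118.3]
70 [-119.1  116.9]
90 [-119.   119.1]
110 [-119.2  116.8]
130 [-120.  119.]
side [567.4 242.7 357.4]
-120 274 [-10.2  61.7 150.9] [-10.4  -5.1   4.9]
-100 220 [-12.5  64.4 149.4] [-10.4  -6.1  -0.7]
-80 208 [-11.5  62.  149. ] [-10.4  -6.1   0. ]
-60 209 [-11.2  62.3 149.4] [-10.4  -6.3   0.7]
-40 201 [-10.3  54.4 149.3] [-10.4  -6.2   0.7]
-20 227 [-15.5  62.6 150. ] [-13.4  -6.    8.5]
0 150 [ -7.1  81.  148.1] [-14.8  -6.3  -2.2]
20 154 [  4.5  76.  150. ] [-10.1  -5.8  -2.2]
40 170 [  3.   72.1 150.2] [-10.1  -6.2  -1.5]
60 169 [ -7.   68.4 149.6] [-10.5  -6.3  -2.3]
80 178 [-11.3  64.5 149.5] [-10.5  -6.3  -0.6]
100 141 [-12.2  60.8 151.4] [-10.2  -5.4  -0.4]
plane y= [-4.5000e-03 -2.3000e-03 -5.8136e+00]
10 [-122.4  106.9]
30 [-123.3  114.9]
50 [-124.   114.9]
70 [-122.5  116. ]
90 [-123.2  116.3]
110 [-120.9  116. ]
130 [-123.5  117.4]
```

```bash
cat >> h.py <<'E'
O=np.array([543.7,-216.9,0]); YAW=-0.069
TT=np.array([-1.2,0,155.3])   # tablet origin in tool
def place(dx,dz,lean_deg,dy=0):
    "TCP pose so tablet origin at stand local (7+dx,dy,22+dz), lean"
    R=Rt(YAW,np.radians(lean_deg)); X=np.array([np.cos(YAW),np.sin(YAW),0]);Y=np.array([-np.sin(YAW),np.cos(YAW),0])
    o=O+(7+dx)*X+dy*Y+np.array([0,0,22+dz]); return o-R@TT,R
E
python3 - <<'E'
from h import *
st(); print(place(2.5,0,20.5)[0],place(2.5,100,20.5)[0])
p,R=place(2.5,150,20.5); print(p); plan([p[0]-40,p[1],362],Rt(YAW),4)
E
```

```text
t 14.15 p [567.2 242.6 356.7] fwd 15.82 z [-0.003 -0.001 -1.   ] F [ 0.4 -0.4 -4.9] T [0.01 0.02 0.01] op 0.132
[ 607.51791746 -220.10757561  167.46519099] [ 607.51791746 -220.10757561  267.46519099]
[ 607.51791746 -220.10757561  317.46519099]
1 [-0.2783, -0.0787, -0.003, -0.0007, 0.0002, 0.0824]
2 [-0.2841, -0.0544, -0.0031, -0.0007, 0.0002, 0.0824]
3 [-0.2877, -0.0297, -0.0032, -0.0007, 0.0002, 0.0824]
4 [-0.2892, -0.0048, -0.0033, -0.0007, 0.0002, 0.0824]
```

Call:
carry_out:
  increments:
    - [[-0.03,-0.009,0,0,0,0.009],[-0.08,-0.023,-0.002,0,0,0.024],[-0.14,-0.04,-0.003,0,0,0.042],[-0.21,-0.06,-0.003,0,0,0.062],[-0.278,-0.079,-0.003,0,0,0.082]]

```text
clock: 14.57
eef_pos: [567.1, 125.7, 358.0]
tcp_rot: [-3.139, 0.0, 1.76]
contact_force: [0.7, -0.8, -4.2]
opening: 0.132
```

Call:
carry_out:
  increments:
    - [[-0.057,-0.011,0,0,0,0.0165],[-0.114,-0.022,-0.001,0,0,0.033],[-0.17,-0.033,-0.002,0,0,0.0495],[-0.227,-0.044,-0.003,0,0,0.066],[-0.284,-0.054,-0.003,0,0,0.082]]

```text
clock: 14.98
eef_pos: [567.2, 10.1, 359.4]
tcp_rot: [-3.139, 0.0, 1.674]
contact_force: [0.3, -0.3, -4.7]
opening: 0.137
```

Call:
carry_out:
  increments:
    - [[-0.057,-0.006,0,0,0,0.0165],[-0.115,-0.012,-0.001,0,0,0.033],[-0.173,-0.018,-0.002,0,0,0.0495],[-0.23,-0.024,-0.003,0,0,0.066],[-0.288,-0.03,-0.003,0,0,0.082]]

```text
clock: 15.4
eef_pos: [567.3, -105.6, 360.6]
tcp_rot: [-3.139, -0.0, 1.588]
contact_force: [0.6, -0.1, -4.8]
opening: 0.13
```

Call:
carry_out:
  increments:
    - [[-0.075,-0.001,-0.001,0,0,0.02],[-0.145,-0.003,-0.002,0,0,0.041],[-0.21,-0.004,-0.003,0,0,0.061],[-0.26,-0.005,-0.003,0,0,0.076],[-0.289,-0.005,-0.003,0,0,0.082]]

```text
clock: 15.82
eef_pos: [567.3, -222.2, 361.7]
tcp_rot: [-3.139, 0.0, 1.501]
contact_force: [0.3, -0.4, -3.8]
opening: 0.131
```

Call:
carry_out:
  increments:
    - [[0,0,0,0,0,0],[0,0,0,0,0,0],[0,0,0,0,0,0]]

```text
clock: 16.07
eef_pos: [568.2, -218.9, 362.8]
tcp_rot: [-3.14, -0.001, 1.504]
contact_force: [-0.4, -0.1, -4.4]
opening: 0.136
```

Run:
```python
from h import *
st(); p,R=place(2.5,120,20.5); print(p); plan(p,R,2)
```

```text
t 16.07 p [ 568.2 -218.9  362.8] fwd -3.84 z [-0.001  0.001 -1.   ] F [-0.4 -0.1 -4.4] T [0.04 0.01 0.03] op 0.136
[ 607.51791746 -220.10757561  287.46519099]
1 [0.0017, 0.0493, 0.094, 0.1702, -0.0003, 0.001]
2 [0.0018, 0.0652, 0.0838, 0.1702, -0.0003, 0.001]
```

Call:
carry_out:
  increments:
    - [[0,0.01,0.019,0.034,0,0],[0.001,0.02,0.038,0.068,0,0],[0.001,0.03,0.056,0.102,0,0.001],[0.002,0.039,0.075,0.136,0,0.001],[0.002,0.049,0.094,0.17,0,0.001]]

```text
clock: 16.48
eef_pos: [588.5, -218.7, 325.6]
tcp_rot: [-2.962, -0.0, 1.504]
contact_force: [0.0, -0.7, -5.0]
opening: 0.133
```

Call:
carry_out:
  increments:
    - [[0,0.013,0.017,0.034,0,0],[0.001,0.026,0.034,0.068,0,0],[0.001,0.039,0.05,0.102,0,0.001],[0.002,0.052,0.067,0.136,0,0.001],[0.002,0.065,0.084,0.17,0,0.001]]

```text
clock: 16.9
eef_pos: [608.5, -219.3, 287.8]
tcp_rot: [-2.785, 0.0, 1.503]
contact_force: [-0.4, 0.5, -4.4]
opening: 0.139
```

Call:
carry_out:
  increments:
    - [[0,0,0,0,0,0],[0,0,0,0,0,0],[0,0,0,0,0,0]]

```text
clock: 17.15
eef_pos: [607.9, -220.1, 288.6]
tcp_rot: [-2.787, 0.0, 1.502]
contact_force: [-0.3, -0.5, -3.8]
opening: 0.131
```

Run:
```python
from h import *
st(); p,R=place(2.5,120,20.5); print(p, inc(p,R).round(4).tolist())
p,R=place(2.5,30,20.5); print(p, inc(p,R).round(4).tolist())
for n in("scene","side"):
    s=sense();Rr=rot(s);f=optics.grab_frame(n); save(f,n+"12.png")
    P=(cloud(f)-s["eef_pos"])@Rr
    q=P[(abs(P[:,1])<16)&(P[:,2]>20)&(P[:,2]<152)&(abs(P[:,0])<160)]
    A=np.c_[q[:,0],q[:,2],np.ones(len(q))];c=np.linalg.lstsq(A,q[:,1],rcond=None)[0];print(n,len(q),"plane y=",c.round(4),np.percentile(q[:,0],[.5,99.5]))
```

```text
t 17.15 p [ 607.9 -220.1  288.6] fwd -3.93 z [-0.346  0.023 -0.938] F [-0.3 -0.5 -3.8] T [-0.02 -0.49 -0.01] op 0.131
[ 607.51791746 -220.10757561  287.46519099] [-0.0001, 0.0001, 0.003, 0.003, 0.0005, 0.0004]
[ 607.51791746 -220.10757561  197.46519099] [-0.0001, 0.0782, 0.214, 0.003, 0.0005, 0.0004]
scene 1345 plane y= [-1.4000e-03 -3.2000e-03  4.7182e+00] [-116.20189055  120.53850052]
side 2761 plane y= [-5.3000e-03  8.0000e-04 -6.2287e+00] [-121.73225322  115.8479761 ]
```

View pics/side12.png

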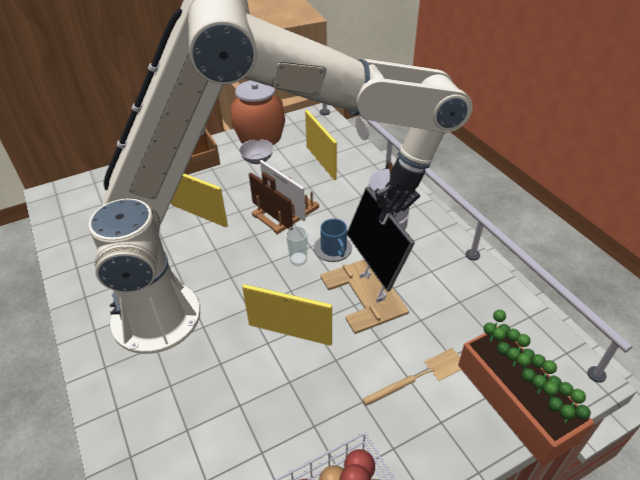

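Call:
carry_out:
  increments:
    - [[0,0.015,0.043,0.003,0,0],[0,0.031,0.086,0.003,0,0],[0,0.047,0.128,0.003,0,0],[0,0.063,0.171,0.003,0,0],[0,0.078,0.214,0.003,0,0]]

```text
clock: 17.67
eef_pos: [607.3, -220.9, 197.5]
tcp_rot: [-2.785, 0.001, 1.501]
contact_force: [-0.4, 0.8, -5.2]
opening: 0.129
```

Call:
carry_out:
  increments:
    - [[0,0,0,0,0,0],[0,0,0,0,0,0],[0,0,0,0,0,0]]

```text
clock: 17.92
eef_pos: [607.6, -221.0, 198.8]
tcp_rot: [-2.784, 0.001, 1.501]
contact_force: [0.7, -0.1, -4.1]
opening: 0.131
```

Run:
```python
from h import *
st()
for dz in(30,12,3,0): p,R=place(2.5,dz,20.5); print(dz,p, inc(p,R).round(4).tolist())
f=optics.grab_frame("side"); save(f,"s13.png",(300,170,460,340),4)
f=optics.grab_frame("scene"); save(f,"c13.png",(180,190,310,300),5)
```

```text
t 17.92 p [ 607.6 -221.   198.8] fwd -4.0 z [-0.349  0.024 -0.937] F [ 0.7 -0.1 -4.1] T [-0.04 -0.56  0.04] op 0.131
30 [ 607.51791746 -220.10757561  197.46519099] [0.0021, 0.0007, 0.0032, 0.0005, 0.0006, -0.0008]
12 [ 607.51791746 -220.10757561  179.46519099] [0.0022, 0.0164, 0.0453, 0.0005, 0.0006, -0.0008]
3 [ 607.51791746 -220.10757561  170.46519099] [0.0022, 0.0243, 0.0664, 0.0005, 0.0006, -0.0008]
0 [ 607.51791746 -220.10757561  167.46519099] [0.0022, 0.0269, 0.0735, 0.0005, 0.0006, -0.0008]
```

View pics/s13.png

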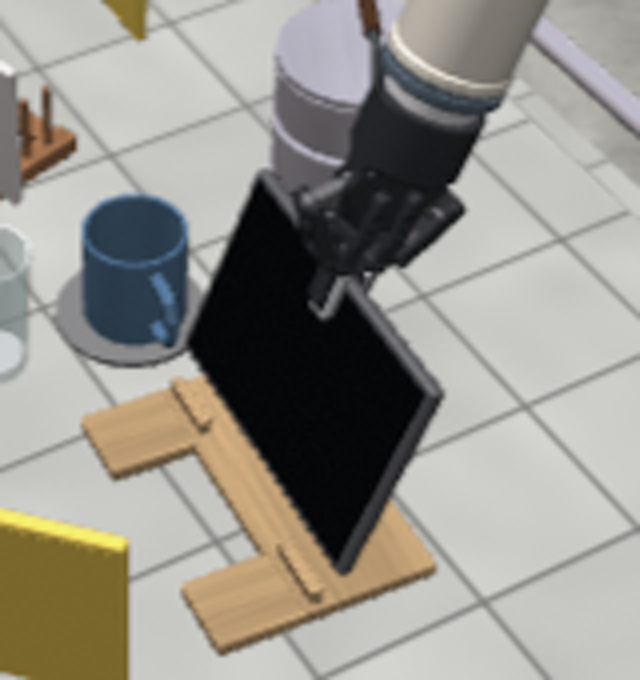

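View pics/c13.png

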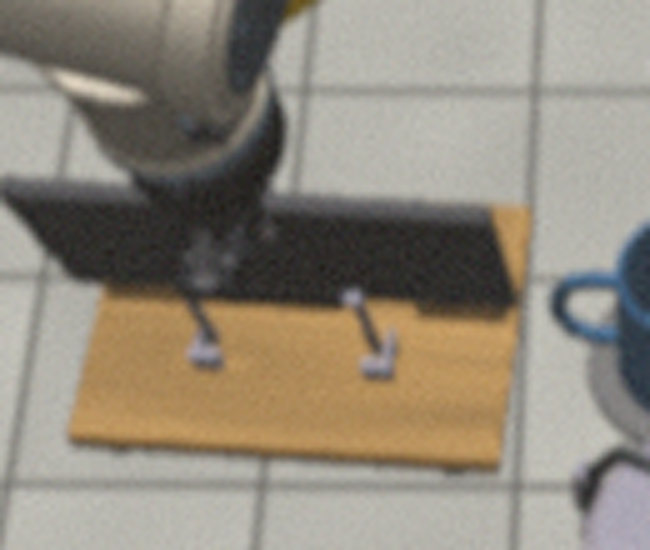

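Call:
carry_out:
  increments:
    - [[0.001,0.005,0.015,0,0,0],[0.002,0.011,0.03,0,0,0],[0.002,0.016,0.045,0,0,0],[0.002,0.02,0.055,0,0,0],[0.002,0.02,0.055,0,0,0]]

```text
clock: 18.43
eef_pos: [606.3, -219.7, 172.1]
tcp_rot: [-2.78, -0.0, 1.501]
contact_force: [-0.0, -0.1, -4.6]
opening: 0.134
```

Call:
carry_out:
  increments:
    - [[0,0,0,0,0,0],[0,0,0,0,0,0]]

```text
clock: 18.6
eef_pos: [607.0, -220.0, 173.7]
tcp_rot: [-2.782, 0.0, 1.501]
contact_force: [-0.0, 0.1, -4.2]
opening: 0.131
```

Run:
```python
from h import *
st()
for dz in(3,0): p,R=place(2.5,dz,20.5); print(dz,p, inc(p,R).round(4).tolist())
```

```text
t 18.6 p [ 607.  -220.   173.7] fwd -3.99 z [-0.351  0.024 -0.936] F [-0.   0.1 -4.2] T [-0.09 -0.53 -0.03] op 0.131
3 [ 607.51791746 -220.10757561  170.46519099] [-0.0003, 0.004, 0.0071, -0.0014, 0.0002, -0.0005]
0 [ 607.51791746 -220.10757561  167.46519099] [-0.0003, 0.0066, 0.0141, -0.0014, 0.0002, -0.0005]
```

Call:
carry_out:
  increments:
    - [[0,0.002,0.004,0,0,0],[0,0.004,0.007,0,0,0],[0,0.004,0.007,0,0,0]]

```text
clock: 18.85
eef_pos: [607.5, -219.9, 170.3]
tcp_rot: [-2.782, 0.0, 1.501]
contact_force: [-0.1, 0.1, -4.2]
opening: 0.129
```

Call:
carry_out:
  increments:
    - [[0,0.001,0.003,0,0,0],[0,0.002,0.005,0,0,0],[0,0.002,0.005,0,0,0]]

```text
clock: 19.1
eef_pos: [607.4, -219.9, 168.2]
tcp_rot: [-2.782, 0.0, 1.501]
contact_force: [0.1, -0.2, -5.2]
opening: 0.137
```

Call:
carry_out:
  increments:
    - [[0,0.001,0.003,0,0,0],[0,0.001,0.003,0,0,0]]

```text
clock: 19.27
eef_pos: [607.6, -220.0, 167.1]
tcp_rot: [-2.783, 0.0, 1.501]
contact_force: [0.3, 0.2, -3.6]
opening: 0.133
```

Call:
carry_out:
  increments:
    - [[0,0.001,0.003,0,0,0],[0,0.001,0.003,0,0,0]]

```text
clock: 19.43
eef_pos: [607.8, -220.1, 166.8]
tcp_rot: [-2.783, 0.001, 1.501]
contact_force: [1.2, -0.5, 2.6]
opening: 0.133
```

Run:
```python
from h import *
st()
s=sense();R=rot(s);o=s["eef_pos"]+R@TT
X=np.array([np.cos(YAW),np.sin(YAW),0]);Y=np.array([-np.sin(YAW),np.cos(YAW),0])
print("origin local",(o-O)@X,(o-O)@Y,o[2],"lean",np.degrees(np.arcsin(-R[:,2]@X)))
f=optics.grab_frame("side"); save(f,"s14.png",(320,220,440,340),5)
g=optics.grab_frame("scene"); save(g,"c14.png",(190,200,300,290),6)
```

```text
t 19.43 p [ 607.8 -220.1  166.8] fwd -3.99 z [-0.35   0.024 -0.936] F [ 1.2 -0.5  2.6] T [ 0.08  0.02 -0.02] op 0.133
origin local 9.712195399516872 -0.006202252350207923 21.34140526004626 lean 20.531618007613655
```

View pics/s14.png

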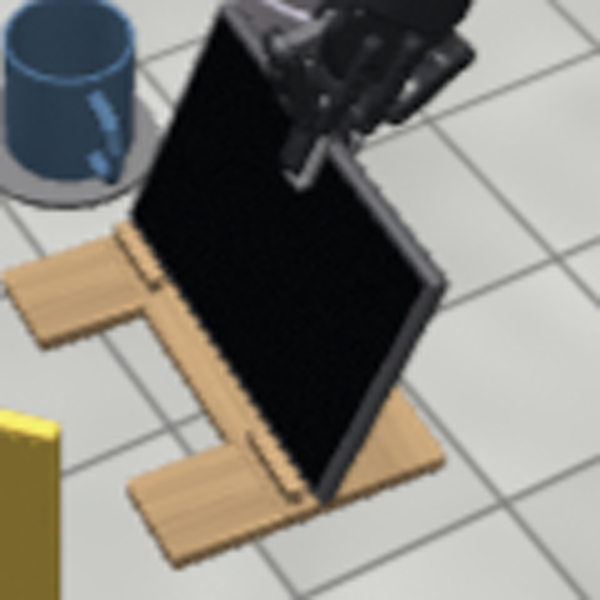

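View pics/c14.png

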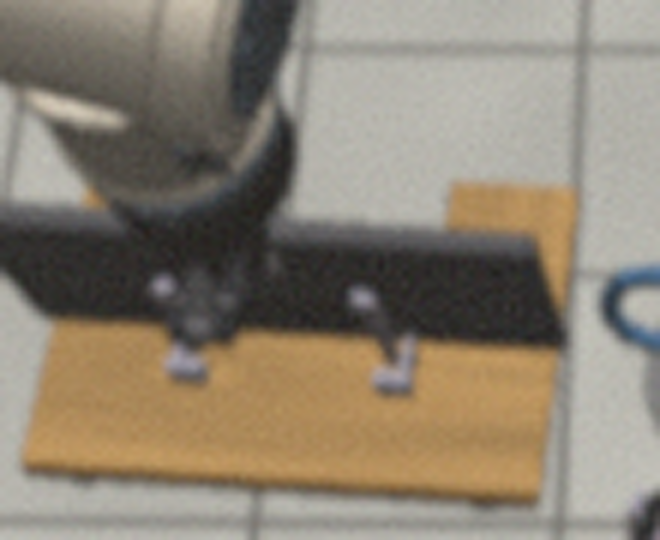

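Call:
carry_out:
  increments:
    - [[0,0.0017,0,0.004,0,0],[0,0.0034,0,0.008,0,0],[0,0.0034,0,0.008,0,0]]

```text
clock: 19.78
eef_pos: [608.6, -220.2, 166.3]
tcp_rot: [-2.773, 0.001, 1.501]
contact_force: [-1.0, 1.3, 7.3]
opening: 0.136
```

Call:
carry_out:
  increments:
    - [[0,0.0017,0,0.004,0,0],[0,0.0034,0,0.008,0,0],[0,0.0034,0,0.008,0,0]]

```text
clock: 20.03
eef_pos: [609.1, -220.2, 165.7]
tcp_rot: [-2.763, 0.001, 1.501]
contact_force: [-4.0, -0.7, 9.0]
opening: 0.133
```

Run:
```python
from h import *
st()
s=sense();R=rot(s);o=s["eef_pos"]+R@TT
X=np.array([np.cos(YAW),np.sin(YAW),0]);Y=np.array([-np.sin(YAW),np.cos(YAW),0])
print("origin local",(o-O)@X,(o-O)@Y,o[2],"lean",np.degrees(np.arcsin(-R[:,2]@X)))
```

```text
t 20.03 p [ 609.1 -220.2  165.7] fwd -3.99 z [-0.369  0.025 -0.929] F [-4.  -0.7  9. ] T [ 0.08  1.11 -0.03] op 0.133
origin local 7.99041335401617 -0.019976116878253895 21.431147845286745 lean 21.706643283897122
```

Call:
carry_out:
  increments:
    - [[0,-0.001,-0.002,0,0,0],[0,-0.001,-0.002,0,0,0]]

```text
clock: 20.2
eef_pos: [609.0, -220.1, 165.8]
tcp_rot: [-2.763, 0.0, 1.501]
contact_force: [-4.7, -0.4, 2.8]
opening: 0.128
```

Call:
carry_out:
  increments:
    - [[0,0,0,0,0,0],[0,0,0,0,0,0],[0,0,0,0,0,0]]
  hand: 0.7
  squeeze: 20

```text
clock: 20.45
eef_pos: [610.3, -220.1, 165.6]
tcp_rot: [-2.766, 0.0, 1.502]
contact_force: [-0.0, -0.4, 0.7]
opening: 0.3
```

Run:
```python
from h import *
st()
f=optics.grab_frame("side"); save(f,"s15.png",(320,200,440,340),4)
f=optics.grab_frame("wrist"); save(f,"w15.png")
```

```text
t 20.45 p [ 610.3 -220.1  165.6] fwd -3.98 z [-0.366  0.025 -0.93 ] F [-0.  -0.4  0.7] T [ 0.   -0.15 -0.03] op 0.3
```

View pics/s15.png

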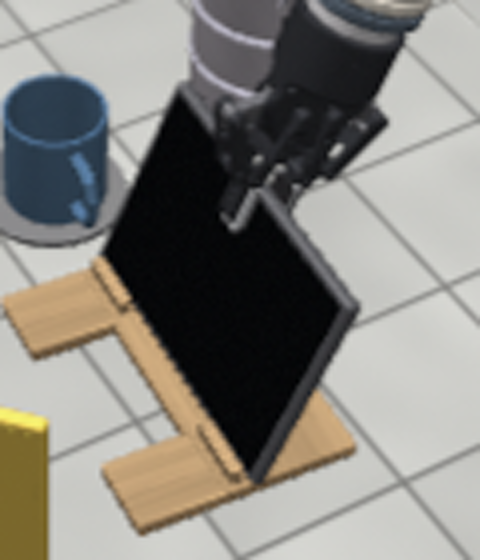

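View pics/w15.png

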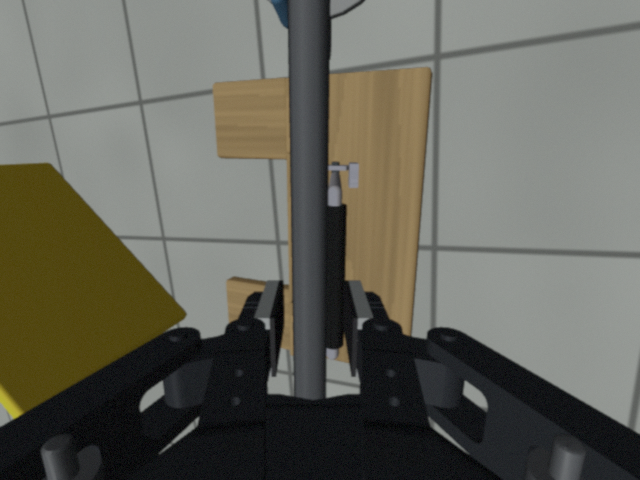

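Both pads are clear of the case (bar leaning line at column 335, case 293–328, pads 283 and 345) and no force remains. I retreat along the tool axis.

Call:
carry_out:
  increments:
    - [[0,0,-0.02,0,0,0],[0,0,-0.05,0,0,0],[0,0,-0.09,0,0,0],[0,0,-0.14,0,0,0],[0,0,-0.2,0,0,0]]

```text
clock: 20.97
eef_pos: [639.5, -222.1, 241.4]
tcp_rot: [-2.765, 0.0, 1.501]
contact_force: [0.6, 0.9, -0.5]
opening: 0.299
```

Call:
carry_out:
  increments:
    - [[0,0,-0.06,0,0,0],[0,0,-0.12,0,0,0],[0,0,-0.17,0,0,0],[0,0,-0.2,0,0,0],[0,0,-0.2,0,0,0]]

```text
clock: 21.38
eef_pos: [670.5, -224.3, 318.8]
tcp_rot: [-2.772, 0.002, 1.502]
contact_force: [-0.2, 0.5, -0.4]
opening: 0.298
```

Call:
carry_out:
  increments:
    - [[0,0,0,0,0,0],[0,0,0,0,0,0],[0,0,0,0,0,0],[0,0,0,0,0,0]]

```text
clock: 21.72
eef_pos: [667.9, -224.0, 313.6]
tcp_rot: [-2.764, -0.0, 1.501]
contact_force: [0.3, -0.1, -0.2]
opening: 0.297
```

Run:
```python
from h import *
st()
X=np.array([np.cos(YAW),np.sin(YAW),0]);Y=np.array([-np.sin(YAW),np.cos(YAW),0])
for n in("wrist","side","scene"):
    f=optics.grab_frame(n); save(f,n+"16.png")
    P=cloud(f)-O; L=np.c_[P@X,P@Y,P[:,2]]
    q=L[(L[:,0]>0)&(L[:,0]<110)&(abs(L[:,1])<140)&(L[:,2]>36)&(L[:,2]<190)]
    q=q[abs(q[:,0]-7-(q[:,2]-22)*np.tan(np.radians(22)))<12]
    A=np.c_[q[:,1],q[:,2],np.ones(len(q))];
    print(n,len(q),np.percentile(q,[.5,99.5],axis=0).round(1).tolist(),"x=a*y+b*z+c",np.linalg.lstsq(A,q[:,0],rcond=None)[0].round(4))
    t=q[q[:,2]>q[:,2].max()-8]
    if n=="wrist" and len(t)>50: print("top",len(t),cv2.minAreaRect(t[:,:2].astype(np.float32)),np.percentile(t[:,1],[.5,99.5]))
    for d in nets.tip_of("tablet",n)[:4]:
        p=np.array(d["point"])-O; print("tablet local",(p@X).round(1),(p@Y).round(1),p[2].round(1),round(d["confidence"],2))
```

```text
t 21.72 p [ 667.9 -224.   313.6] fwd -3.98 z [-0.368  0.026 -0.929] F [ 0.3 -0.1 -0.2] T [-0.04 -0.19  0.01] op 0.297
wrist 5016 [[13.3, -116.5, 63.4], [73.7, 134.4, 177.2]] x=a*y+b*z+c [-3.00000e-03  2.82600e-01  1.96997e+01]
top 4527 ((67.34297180175781, -0.2984771728515625), (13.36668586730957, 237.8333282470703), 0.008510809391736984) [-116.79834945  117.18067639]
tablet local -236.9 -33.7 -2.6 0.69
side 3145 [[5.2, -121.0, 36.9], [72.0, 118.6, 179.1]] x=a*y+b*z+c [-3.6000e-03  4.1130e-01 -8.7391e+00]
tablet local -237.1 -39.2 0.4 0.89
tablet local -338.7 549.2 1.5 0.85
tablet local 157.6 634.8 2.0 0.71
tablet local 6.5 -1.3 19.4 0.63
scene 1411 [[17.6, -115.8, 37.2], [74.0, 122.3, 180.1]] x=a*y+b*z+c [-2.8000e-03  3.6660e-01  6.4919e+00]
tablet local -335.6 546.6 1.2 0.89
tablet local -235.0 -35.2 1.0 0.79
tablet local 161.3 642.7 1.5 0.74
tablet local 8.4 -1.4 22.9 0.72
```

View pics/side16.png

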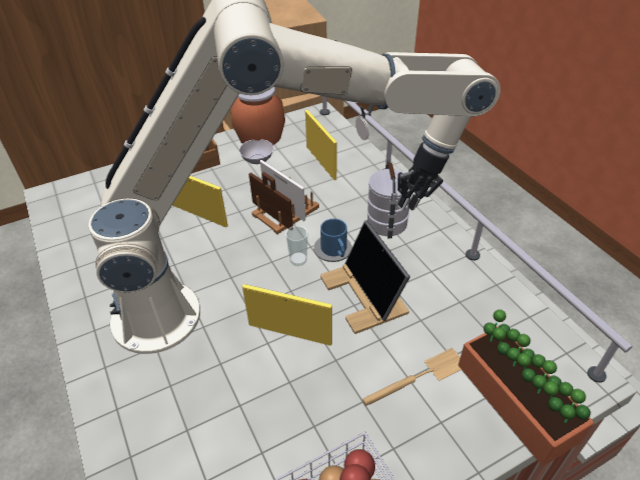

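View pics/wrist16.png

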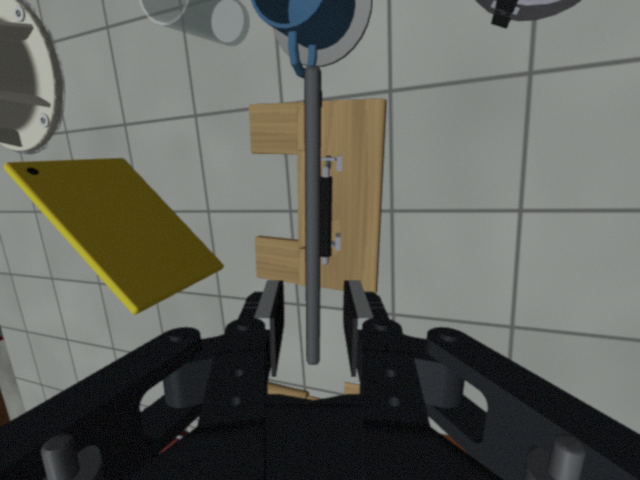

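View pics/scene16.png

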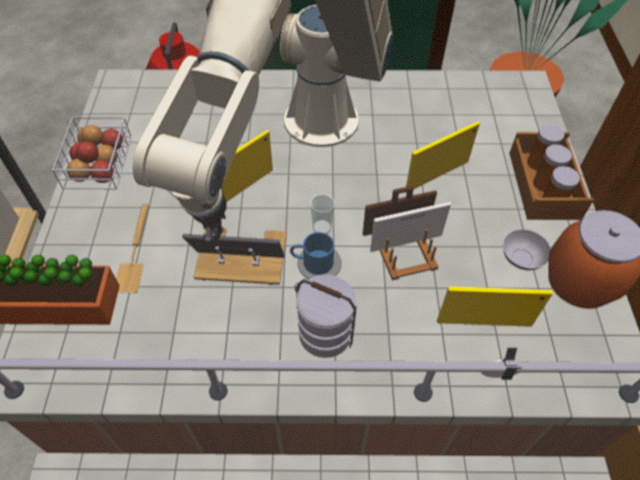

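The tablet leans about 22°, centred (0.3 mm off), square within 0.2°; the boards and other things are unmoved and the gripper is clear.

Run:
```python
from h import *
st(); print(r.sign_off())
```

```text
t 22.02 p [ 668.4 -224.1  314.5] fwd -3.99 z [-0.367  0.025 -0.93 ] F [-0.   0.3 -1. ] T [-0.02 -0.15 -0.01] op 0.296
the job is handed in; nothing more can be done
None
```

The tablet is standing on the stand, leaning back on the prop, and I handed the job in at about 22 s.

- **Prop:** I gripped its bar and swung it back along its arc until it hit the stop. The push peaked at about 32 N there. A later look showed the bar within about 1 mm of where the stop should put it.
- **Tablet:** I lifted the dark grey tablet out of the rear slot, over the boards, and set it down just behind the lips. It touched the base first, then I leaned it back until it met the bar and released it.
- **Last checks:**
  - The top edge is 0.3 mm off centre and square to within about 0.2°.
  - The lower edge is about 7–8 mm behind the stand's origin; 7 mm is hard against the lips.
  - The boards and everything else look unmoved, and the gripper is clear with no force on it.
- **Disagreements:** The lean came out at about 22.4° in the side camera and about 20° in the scene camera, where the wire prop partly hides the tablet's back. The arm read 21.7° just before release. In the last pictures the tablet-finder was surer of the yellow look-alikes than of the tablet, and in the wrist picture it missed the tablet. Where it did find it, it agreed on the position to about 3 mm.

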